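# Set the nut and cam-lock a sample cell in its bench clamp

## Task

Clamp the sample cell in the bench cam clamp: set the knurled hand nut, which was left slack (clockwise lowers the foot), so that with the lever open the foot just bears finger-tight on the cell, then flip the cam lever right over to its stop so that it locks. The locked foot should press the cell with about 80 N: a slack lock does not seal, an over-tightened one cracks the window. Leave the bottles and the beaker alone.

Things in the scene. Friction and masses are not known exactly. Their poses are not given: they have to be found in the camera images.
- clamp: Fixed grey bench clamp. Origin: centre of the column's foot, on the bench; x points from the column to the nest, z up. Base plate 190 x 100 x 14 mm (x from -50 to 140 mm), column 34 x 40 mm with a fork on top that carries the cam lever, fixed height 162 mm. Nest, foot and hand nut share one upright axis at x = 85 mm, y = 0.
- nest (a point): Centre of the nest floor, 14 mm above the bench, at x = 85 mm of the clamp. A 6 mm high fence surrounds the cell with 1.5 mm play.
- head: Aluminium clamp head: arm 34 mm wide from the column over the nest, upper face at 88 mm (42 mm collar under the nut to 90 mm). Carries the nut and below it the spindle with the 26 mm wide foot, sprung at 20 N/mm. Axes and origin as the clamp's when the lever is open; the lever drives it down 4 mm. Once the foot bears, the nut's torque climbs about 0.16 N m per rad.
- nut_top (a point): Centre of the top face of the knurled round hand nut: steel, 36 mm diameter, 34 mm tall, upright axis, top 126 mm and underside 92 mm above the bench (lever open). Clockwise seen from above lowers the foot 3.0 mm per rad. Rubs with a constant 0.36 N m, stays where left. Left slack: the foot hangs 2 to 11 mm above the cell, so 0.7 to 3.7 rad of turning before it bears.
- lever (a joint): Angle of the cam lever, rad. 0: open, leaning back 0.25 rad from upright, away from the nut; found between 0 and 0.2. 1.82: fully over, level above the nut (hiding it), on its stop. The spiral cam drives the head down evenly with the angle and holds by its own rub (0.34 N m), so the lever stays where it is left; under load it takes up to about 0.6 N m to close.
- lever_pivot (a point): Lever axis, on the column's centre line 148 mm above the bench; the axis is parallel to the clamp's y.
- lever_paddle (a point): Middle of the lever's paddle, 100 mm from the pivot. The paddle is black, 62 mm long (70 to 132 mm from the pivot), 44 mm wide (along the clamp's y) and 9 mm thick; the rest of the lever is an 18 mm wide, 12 mm thick steel bar.
- cell: Loose sample cell in the nest: plain aluminium block 56 x 46 x 24 mm with two short brass ports, 0.3 kg. Origin: centre of its underside. With the nut turned just to first touch (lever open) the locked foot presses it with 65 to 70 N; each further 0.1 rad of the nut adds about 5 N, and above 140 N its window cracks.
- bottle_a: Loose blue reagent bottle, 60 mm diameter, 135 mm tall, origin under its centre. Bystander.
- bottle_b: Loose green reagent bottle, 60 mm diameter, 135 mm tall, origin under its centre. Bystander.
- beaker: Loose empty glass beaker, 72 mm diameter, 95 mm tall, origin under its centre. Bystander.
Mind the look-alikes: they are no part of the job. Of the things shaped like the cell, the aluminium one is meant.

How it is judged:
By the outcome, as a careful person would: the job done as asked, in the order asked, and still so for the second after the job is handed in, with the robot touching nothing.
It also fails if it takes over 72 s, if anything falls off the work surface, if the arm or the gripper's body presses on something with over 40 N, if the wrist force passes 120 N, or if a joint passes its speed limit or range.

## Robot

A 6-joint arm with a two-finger parallel gripper is mounted at the origin on the work surface. World frame = base frame: x ahead of the robot, y to its left, z up, the work surface at z = 0. Lengths are in m, angles in rad, forces in N, time in s.
With the tool pointing down it reaches from about 0.35 to 0.775 m from the base axis. Payload 7.3 kg.
Tool frame: the origin (TCP) lies on the front face of the gripper's body, between the roots of the fingers; the fingertips stand 66 mm ahead of it and the grasp point (between the pads) lies 47 mm ahead of it; z points along the fingers, y is the direction in which the jaws open and shut (so a half turn about z gives the same grasp; the last joint's range is limited). The gripper opens to 92 mm and grips with 3 to 60 N. Pads are 19 mm wide; open, the fingers measure 130 mm over their backs; the gripper's body (75 mm by 190 mm) begins 47 mm behind the grasp point.
Start: joints at [-1.321, 0.342, 1.524, -0, 1.275, -0.146], TCP at [0.202, -0.484, 0.292] pointing down, gripper open.
Joint ranges: [-2.53, 2.53], [-0.77, 2.02], [0.04, 2.7], [-1, 4.14], [0.28, 2.66], [-3.11, 3.11]. Speed limits (rad/s): [2.57, 2.57, 3.14, 3.14, 3.14, 3.14].

## Interface

Orientations are given as [roll, pitch, yaw] about the fixed x, y, z axes, in that order (R = Rz(yaw) Ry(pitch) Rx(roll)).
In Python, from cell import observe, read_camera, hand_in, search_frame, tip_of gives the robot as it stands. The module is installed in compiled form; this text tells all that it offers.
- The arm moves only by the tool apply_moves, never from a script. Its argument "motion" is a list of rows, each an object with "offset": the shift along the tool's x, y, z in mm, a list of three; "rotation": the turn, a rotation vector about the tool's x, y, z in rad, a list of three. In form: [{"offset": [x, y, z], "rotation": [rx, ry, rz]}, ...]. A call has 1 to 12 rows; each row shifts and turns the pose as measured when the row begins, along the tool's axes as they then stand; what a row does not reach is not made up. A row lasts 1/12 s, in which the tool goes at most 41.7 mm and 7.16 degrees, less where a joint would pass 70% of its speed; a pose out of reach is approached as far as the arm can. A call with a gripper value outside its range is refused whole. "grip" is the closure, from 0 (fully open) to 1 (shut), set as the call begins (left out, the last holds). The fingers move at their own pace and stop on an object; "grip_force" is the grip in N (left out, the last holds). Time passes only in rows, so rows that do not move let the fingers close. It gives the time, the measured TCP pose, the force and the opening at its end, in the units of the state.
- observe(): the state, without advancing time (a new reading comes with each control period).
- read_camera(name): name is "scene" or "top"; returns a dict with "img" (400x640x3 uint8, red, green, blue), "camera_matrix" (3x3 intrinsics, pixels), "D" ([k1, k2, p1, p2, k3] as OpenCV has them; the pictures are not rectified), "R" (3x3) and "t" (3): a world point X has camera coordinates R X + t. Camera axes: x right, y down, z forward; pixel columns grow to the right and rows downward; lengths in m; the calibration is good to about 2 mm. A picture is of the moment at which its call begins. There is no depth.
- hand_in(): hands the job in, once; it reports no verdict.
Trained networks look in a picture, given as the dict that the camera call returned (one of the last four; its "shot" number tells which), for a name from the list of things; names that differ only in an ending like _2 or _b are one class to them, and where a whole thing is asked for, a point or a joint stands for the part that bears it (a point fixed in the world has none). Each returns a list of dicts, best first, with "score" (0 to 1); they miss things now and then, are a little off and sometimes report something else, mostly with a low value. They report only what shows in the picture. A call takes as long as a camera call. They do not tell look-alikes from the thing itself.
- search_frame(query, picture): "location" ([x, y, z] in m, in world coordinates, good to about 4 mm: the middle of the surface that is visible of it).
- tip_of(query, picture): "location" ([x, y, z] in m, in world coordinates, good to about 4 mm: a listed point, or the origin of a listed thing).
The state is a dict: "time": time; "qpos": joint angles; "qvel": joint speeds; "joint_efforts": joint torques, N m; "tool_pos": TCP position; "tool_rot": TCP orientation; "contact_force": force on the tool from outside, world axes, zero at the start; "torque": the same for the moment, N m; "opening": finger opening in m.
Only numpy, scipy, OpenCV 4.12 (cv2) and the standard library are available. Lean on these libraries where they do the work, as an engineer would, in place of code of your own. Each camera call takes 0.05 s, during which the arm holds its last target.

## Working session

There is one attempt and no reset: what is moved stays moved. The work goes in short steps, Python scripts to look and compute and a tool call to move; the robot and the scene stay as the last step left them, time stands still between calls to the robot, and variables do not carry over. Pictures are saved under pics/ and viewed, and the job is handed in when it is done.

Besides the shell and the picture viewer there is one more tool, called after ">>>" in YAML: its name, and indented under it one key for each argument. apply_moves: Moves the arm, as the interface text tells. Its arguments: {"type":"object","properties":{"motion":{"type":"array"},"grip":{"type":"number"},"grip_force":{"type":"number"}},"required":["motion"]}

```bash
mkdir -p pics; ls
python3 - <<'E'
from cell import *
import cv2
o=observe();print(o)
for n in("scene","top"):
    p=read_camera(n);cv2.imwrite(f"pics/{n}0.png",p["img"][:,:,::-1])
    print(n,p["R"],p["t"],p["camera_matrix"])
    for q in("clamp","nest","nut_top","lever_pivot","lever_paddle","cell","head"):
        try:print(q,[(r["score"],r["location"]) for r in tip_of(q,p)][:3])
        except Exception as e:print(q,e)
E
```

```text
pics
{'time': 0.0, 'qpos': array([-1.32096488e+00,  3.42710574e-01,  1.52504263e+00, -1.74395140e-05,
        1.27540039e+00, -1.46033377e-01]), 'qvel': array([ 0.00217738, -0.00164386, -0.00016774, -0.00241899, -0.00216442,
        0.00185642]), 'joint_efforts': array([-1.48338622e-03, -4.31247175e+01, -2.44224304e+01,  7.15863495e-02,
        5.58611273e-02, -1.08374181e-04]), 'tool_pos': array([ 0.20236386, -0.48408509,  0.29154225]), 'tool_rot': array([-3.14004590e+00, -2.10641157e-04,  3.95869753e-01]), 'contact_force': array([-0.35707272, -0.21119426,  0.45712441]), 'torque': array([ 0.02662801, -0.02279525,  0.07370691]), 'opening': 0.09166537269130387}
scene [[-0.80928841  0.58737038 -0.00695015]
 [ 0.4872398   0.6646242  -0.56645569]
 [-0.32810006 -0.46181241 -0.82406289]] [ 0.44396119 -0.14703874  1.33342471] [[398.65214097   0.         318.99690216]
 [  0.         398.65214097 202.89023101]
 [  0.           0.           1.        ]]
clamp [(0.77, [0.5673, -0.0776, -0.0001])]
nest [(0.89, [0.539, 0.0061, 0.0156]), (0.32, [0.5715, -0.0799, 0.1484])]
nut_top [(0.56, [0.5402, 
[... 187 characters left out ...]
 (0.66, [0.5376, 0.0055, 0.013])]
head [(0.71, [0.5743, -0.0756, -0.003])]
top [[-0.02258407 -0.99915605  0.03430957]
 [-0.99697503  0.01995535 -0.07511713]
 [ 0.07436907 -0.03590224 -0.9965843 ]] [-0.03802769  0.54921978  1.08628018] [[382.44354523   0.         320.20483786]
 [  0.         382.44354523 199.57789935]
 [  0.           0.           1.        ]]
clamp [(0.88, [0.5662, -0.0801, -0.0015])]
nest [(0.82, [0.5402, 0.0054, 0.0165])]
nut_top []
lever_pivot [(0.64, [0.5713, -0.0771, 0.1482])]
lever_paddle [(0.54, [0.5709, -0.085, 0.2465]), (0.43, [0.6607, 0.3265, -0.0016])]
cell [(0.8, [0.5821, 0.1528, -0.0039]), (0.4, [0.544, 0.0038, 0.0137])]
head [(0.65, [0.5677, -0.0763, -0.0023])]
```

View pics/scene0.png

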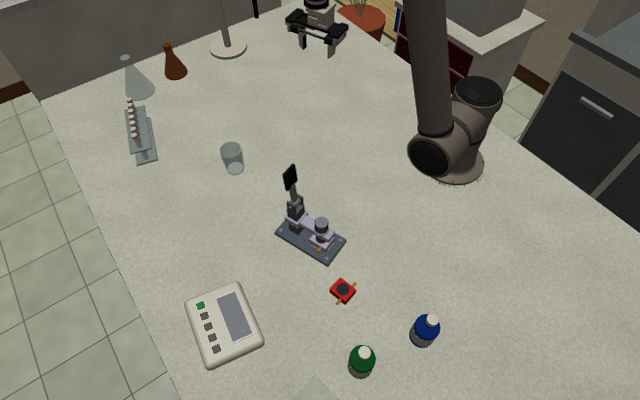

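View pics/top0.png

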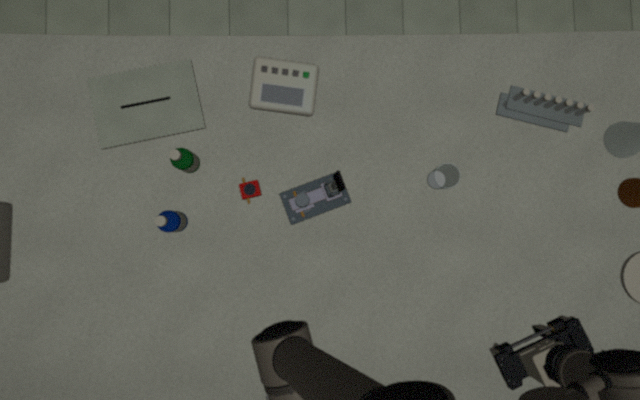

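Run:
```python
from cell import *
for n in("scene","top"):
    p=read_camera(n)
    for q in("bottle_a","bottle_b","beaker"):
        print(n,q,[(r["score"],r["location"]) for r in tip_of(q,p)][:3])
```

```text
scene bottle_a [(0.96, [0.4934, 0.3624, 0.0019]), (0.65, [0.6646, 0.324, 0.0041])]
scene bottle_b [(0.96, [0.4934, 0.3624, 0.0019]), (0.65, [0.6646, 0.324, 0.0041])]
scene beaker [(0.77, [0.5958, -0.3971, 0.0039]), (0.24, [0.5407, 0.0059, 0.1245])]
top bottle_a [(0.91, [0.6612, 0.3265, -0.0015]), (0.56, [0.4966, 0.3605, -0.0014])]
top bottle_b [(0.91, [0.6612, 0.3265, -0.0015]), (0.56, [0.4966, 0.3605, -0.0014])]
top beaker [(0.75, [0.6028, -0.3973, -0.0002])]
```

Run:
```python
import cv2
a=cv2.imread("pics/scene0.png")[155:275,260:360];b=cv2.imread("pics/top0.png")[160:235,270:362]
cv2.imwrite("pics/c1.png",cv2.resize(a,None,fx=5,fy=5,interpolation=cv2.INTER_CUBIC))
cv2.imwrite("pics/c2.png",cv2.convertScaleAbs(cv2.resize(b,None,fx=8,fy=8,interpolation=cv2.INTER_CUBIC),alpha=1.6))
cv2.imwrite("pics/c3.png",cv2.convertScaleAbs(cv2.resize(cv2.imread("pics/top0.png")[300:,220:],None,fx=1.9,fy=1.9),alpha=1.8))
```

```text
(no output)
```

View pics/c1.png

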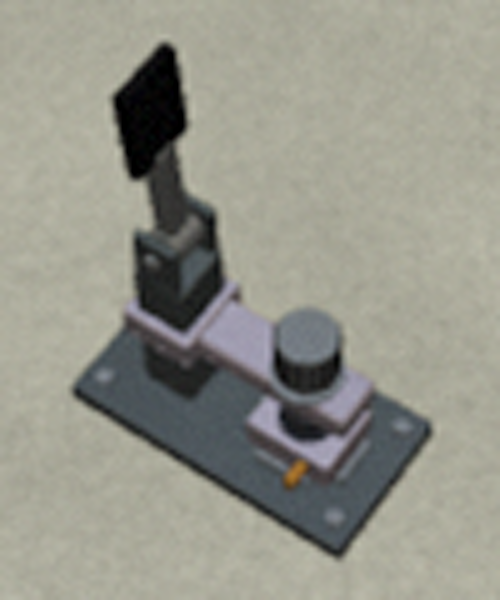

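View pics/c2.png

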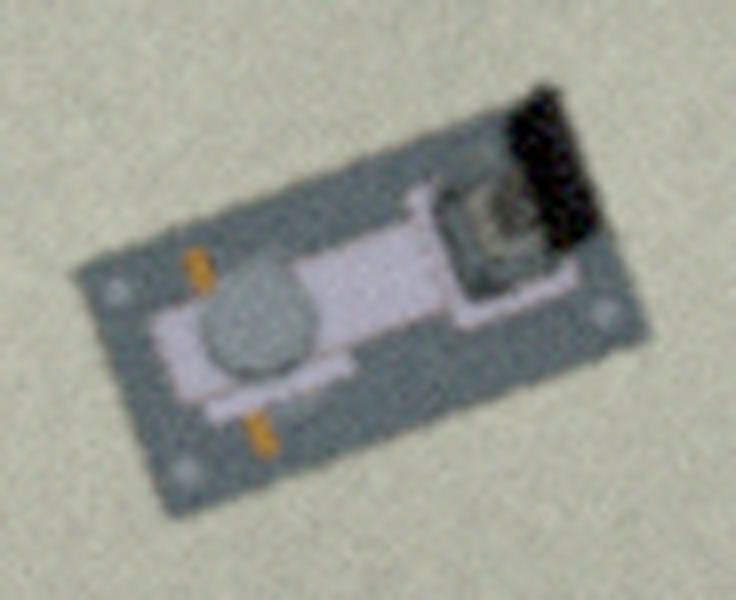

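View pics/c3.png

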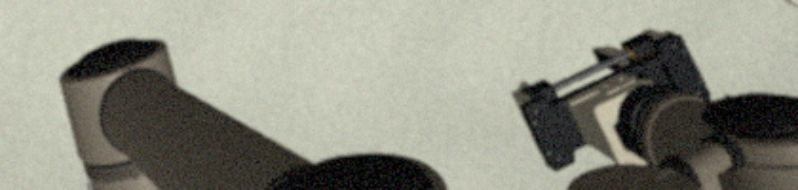

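```bash
cat > h.py <<'E'
import numpy as np,cv2
from cell import *
def proj(p,X):
    u,_=cv2.projectPoints(np.asarray(X,float).reshape(-1,3),cv2.Rodrigues(p["R"])[0],np.asarray(p["t"],float),p["camera_matrix"],np.array(p["D"],float));return u[:,0]
def clampw(c,X):
    X=np.asarray(X,float).reshape(-1,3);x,y,w=c[:3];C,S=np.cos(w),np.sin(w)
    return np.c_[x+C*X[:,0]-S*X[:,1],y+S*X[:,0]+C*X[:,1],X[:,2]]
def pad(th,r=.1): a=th-.25;return [r*np.sin(a),0,.148+r*np.cos(a)]
E
python3 - <<'E'
from h import *
from scipy.optimize import least_squares
s=read_camera("scene");t=read_camera("top")
f=lambda l,k,o:[((a+.5)/k-.5+o[0],(b+.5)/k-.5+o[1]) for a,b in l]
# corners: A(140,50) B(140,-50) C(-50,±50)
S=np.array(f([(430,427),(340,545),(77,386),(308,338),(150,110)],5,(260,155)))
T=np.array(f([(78,270),(175,520),(650,345),(260,320),(555,168)],8,(270,160)))
# which side: y of clamp = rot(+90) of x-> world (-.95,-.32): towards robot
def mod(c):
    P=lambda th:pad(th)
    a=[[.14,-.05,.014],[.14,.05,.014],[-.05,.05,.014],[.085,0,.126],P(c[3])]
    # scene camera looks from +y,+x? determine below
    return a
def res(c,full=False,S_idx=None):
    a=clampw(c,mod(c)); rs=proj(t,a)-T
    b=np.array(mod(c)); b2=b.copy(); 
    b2[0]=[.14,.05,.014];b2[1]=[.14,-.05,.014];b2[2]=[-.05,-.05,.014]
    rr=proj(s,clampw(c,b2))-S
    if full:print(rs.round(2),rr.round(2))
    return np.r_[rs.ravel(),rr.ravel()]
r=least_squares(res,[.569,-.0775,1.894,.15],loss="soft_l1");c=r.x;print(c,r.cost);res(c,True)
print(clampw(c,[[.085,0,.126],[0,0,.148]]))
np.save("c.npy",c)
E
```

```text
[ 0.5707047  -0.07749593  1.91172235  0.15973118] 5.208596571035152
[[-0.92 -0.51]
 [-0.97  0.46]
 [ 0.7  -0.82]
 [-0.41 -0.3 ]
 [ 0.03  0.4 ]] [[ 1.23 -1.56]
 [-0.09  0.97]
 [-1.57 -0.66]
 [-0.02 -1.27]
 [-0.09 -0.08]]
[[ 0.5422841   0.00261193  0.126     ]
 [ 0.5707047  -0.07749593  0.148     ]]
```

```bash
cat >> h.py <<'E'
from scipy.spatial.transform import Rotation as Ro
def yaw(): return observe()["tool_rot"][2]
def plan(target,psi=None,mm=38,rd=.115):
    o=observe();p=np.array(o["tool_pos"]);R=Ro.from_euler("xyz",o["tool_rot"])
    RT=Ro.from_euler("xyz",[np.pi,0,o["tool_rot"][2] if psi is None else psi])
    d=(R.inv()*RT).as_rotvec();D=np.array(target)-p
    n=int(max(np.ceil(np.linalg.norm(D)*1000/mm),np.ceil(np.linalg.norm(d)/rd),1));out=[]
    for i in range(n):
        Ri=R*Ro.from_rotvec(d*i/n);off=Ri.inv().apply(D/n)*1000
        out.append('{"offset":[%.1f,%.1f,%.1f],"rotation":[%.3f,%.3f,%.3f]}'%(*off,*(d/n)))
    print(n,",".join(out))
def cl(c,x,y,z): return clampw(c,[x,y,z])[0]
def st():
    o=observe();print("t",round(o["time"],2),o["tool_pos"].round(4),o["tool_rot"].round(3),"F",o["contact_force"].round(2),"M",o["torque"].round(3),"op",round(o["opening"],4),"q",o["qpos"].round(2))
E
python3 - <<'E'
from h import *
st();c=np.load("c.npy");tg=cl(c,.03,0,.36);print(tg)
plan(tg,1.905)
E
```

```text
t 1.3 [ 0.2025 -0.4844  0.2922] [ 3.141 -0.     0.396] F [0.4  0.19 0.57] M [-0.018 -0.015 -0.011] op 0.092 q [-1.32  0.34  1.52  0.    1.28 -0.15]
[ 0.5606739  -0.04922257  0.36      ]
15 {"offset":[33.2,-17.6,-4.5],"rotation":[0.000,0.000,-0.101]},{"offset":[34.8,-14.1,-4.5],"rotation":[0.000,0.000,-0.101]},{"offset":[36.1,-10.6,-4.5],"rotation":[0.000,0.000,-0.101]},{"offset":[36.9,-6.9,-4.5],"rotation":[0.000,0.000,-0.101]},{"offset":[37.4,-3.1,-4.5],"rotation":[0.000,0.000,-0.101]},{"offset":[37.6,0.6,-4.5],"rotation":[0.000,0.000,-0.101]},{"offset":[37.3,4.4,-4.5],"rotation":[0.000,0.000,-0.101]},{"offset":[36.7,8.1,-4.5],"rotation":[0.000,0.000,-0.101]},{"offset":[35.7,11.8,-4.5],"rotation":[0.000,0.000,-0.101]},{"offset":[34.3,15.3,-4.5],"rotation":[0.000,0.000,-0.101]},{"offset":[32.6,18.7,-4.5],"rotation":[0.000,0.000,-0.101]},{"offset":[30.6,21.8,-4.5],"rotation":[0.000,0.000,-0.101]},{"offset":[28.2,24.8,-4.5],"rotation":[0.000,0.000,-0.101]},{"offset":[25.6,27.5,-4.5],"rotation":[0.000,0.000,-0.101]},{"offset":[22.7,29.9,-4.5],"rotation":[0.000,0.000,-0.101]}
```

>>> apply_moves:
  motion:
    - {"offset":[15,-8,-25],"rotation":[0,0,-0.1]}
    - {"offset":[20,-8,-25],"rotation":[0,0,-0.1]}
    - {"offset":[36,-10,-15],"rotation":[0,0,-0.1]}
    - {"offset":[37,-7,-5],"rotation":[0,0,-0.1]}
    - {"offset":[37,-3,0],"rotation":[0,0,-0.1]}
    - {"offset":[38,1,0],"rotation":[0,0,-0.1]}
    - {"offset":[37,4,0],"rotation":[0,0,-0.1]}
    - {"offset":[37,8,0],"rotation":[0,0,-0.1]}
    - {"offset":[36,12,0],"rotation":[0,0,-0.1]}
    - {"offset":[34,15,0],"rotation":[0,0,-0.1]}
  grip: 1
  grip_force: 20

```text
time: 2.13
tool_pos: [0.4188, -0.2148, 0.3658]
tool_rot: [3.139, 0.002, 1.427]
contact_force: [0.8, -1.6, 1.0]
opening: 0.0303
```

Run:
```python
from h import *
st();c=np.load("c.npy");tg=cl(c,.03,0,.36);print(tg)
plan(tg,1.905)
```

```text
t 2.13 [ 0.4188 -0.2148  0.3658] [3.139e+00 2.000e-03 1.427e+00] F [ 0.79 -1.56  1.01] M [-0.049 -0.108 -0.022] op 0.0303 q [-0.64  0.19  1.53 -0.    1.42 -0.49]
[ 0.5606739  -0.04922257  0.36      ]
6 {"offset":[30.7,19.5,1.0],"rotation":[0.000,0.000,-0.080]},{"offset":[29.1,21.8,1.0],"rotation":[0.000,0.000,-0.080]},{"offset":[27.2,24.1,1.0],"rotation":[0.000,0.000,-0.080]},{"offset":[25.2,26.2,1.0],"rotation":[0.000,0.000,-0.080]},{"offset":[23.1,28.1,1.0],"rotation":[0.000,0.000,-0.080]},{"offset":[20.8,29.8,1.0],"rotation":[0.000,0.000,-0.080]}
```

>>> apply_moves:
  motion:
    - {"offset":[31,19,0],"rotation":[0,0,-0.08]}
    - {"offset":[29,22,0],"rotation":[0,0,-0.08]}
    - {"offset":[27,24,0],"rotation":[0,0,-0.08]}
    - {"offset":[25,26,0],"rotation":[0,0,-0.08]}
    - {"offset":[23,28,0],"rotation":[0,0,-0.08]}
    - {"offset":[20,29,0],"rotation":[0,0,-0.07]}
    - {"offset":[0,0,0],"rotation":[0,0,0]}

```text
time: 2.72
tool_pos: [0.5652, -0.0328, 0.3663]
tool_rot: [3.136, 0.003, 1.933]
contact_force: [-1.3, 0.3, -0.9]
opening: 0.0005
```

Run:
```python
from h import *
st();c=np.load("c.npy");tg=cl(c,.03,0,.302);print(tg)
plan(tg,1.905)
p=read_camera("scene");cv2.imwrite("pics/s1.png",cv2.resize(p["img"][100:300,200:480,::-1],None,fx=2.8,fy=2.8))
```

```text
t 2.72 [ 0.5652 -0.0328  0.3663] [3.136e+00 3.000e-03 1.933e+00] F [-1.35  0.28 -0.87] M [ 0.004 -0.079  0.057] op 0.0005 q [-0.19  0.37  1.27 -0.    1.49 -0.56]
[ 0.5606739  -0.04922257  0.302     ]
2 {"offset":[-6.8,-5.2,32.2],"rotation":[0.003,0.002,0.014]},{"offset":[-6.9,-5.0,32.2],"rotation":[0.003,0.002,0.014]}
```

View pics/s1.png

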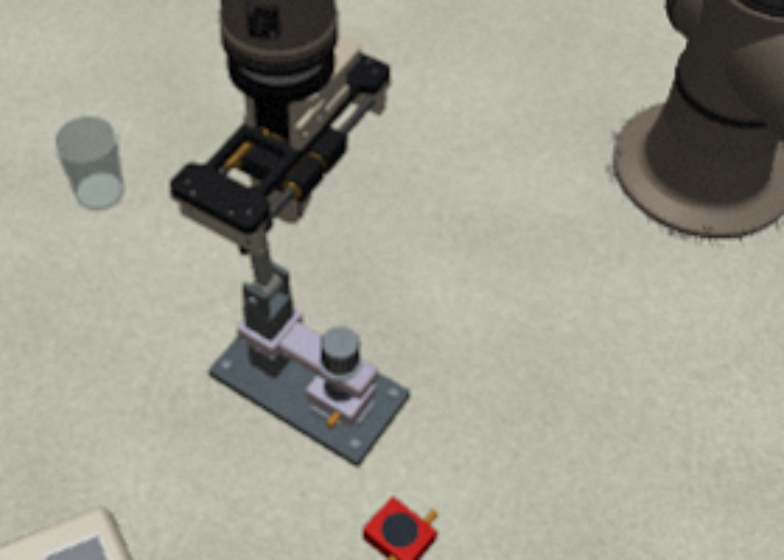

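>>> apply_moves:
  motion:
    - {"offset":[-5,-5,32],"rotation":[0,0,0.014]}
    - {"offset":[-5,-5,32],"rotation":[0.003,0.002,0.014]}
    - {"offset":[-4,0,0],"rotation":[0,0,0]}
    - {"offset":[0,0,0],"rotation":[0,0,0]}

```text
time: 3.1
tool_pos: [0.5597, -0.0524, 0.3025]
tool_rot: [3.138, 0.005, 1.901]
contact_force: [-0.1, 0.2, 0.5]
opening: 0.0009
```

```bash
cat >> h.py <<'E'
def inclamp(c):
    o=observe();d=np.array(o["tool_pos"])-[c[0],c[1],0];C,S=np.cos(c[2]),np.sin(c[2])
    f=o["contact_force"];print("clamp xyz mm",(1000*np.array([C*d[0]+S*d[1],-S*d[0]+C*d[1],d[2]])).round(1),"yaw rel",round(o["tool_rot"][2]-c[2],3),"F clamp",np.round([C*f[0]+S*f[1],-S*f[0]+C*f[1],f[2]],1))
E
python3 - <<'E'
from h import *
st();c=np.load("c.npy");inclamp(c)
p=read_camera("scene");cv2.imwrite("pics/s2.png",cv2.resize(p["img"][100:300,200:480,::-1],None,fx=2.8,fy=2.8))
E
```

```text
t 3.1 [ 0.5597 -0.0524  0.3025] [3.138 0.005 1.901] F [-0.13  0.19  0.5 ] M [-0.01  -0.206 -0.016] op 0.0009 q [-0.23  0.4   1.41 -0.    1.33 -0.56]
clamp xyz mm [ 27.4   2.  302.5] yaw rel -0.01 F clamp [0.2 0.1 0.5]
```

View pics/s2.png

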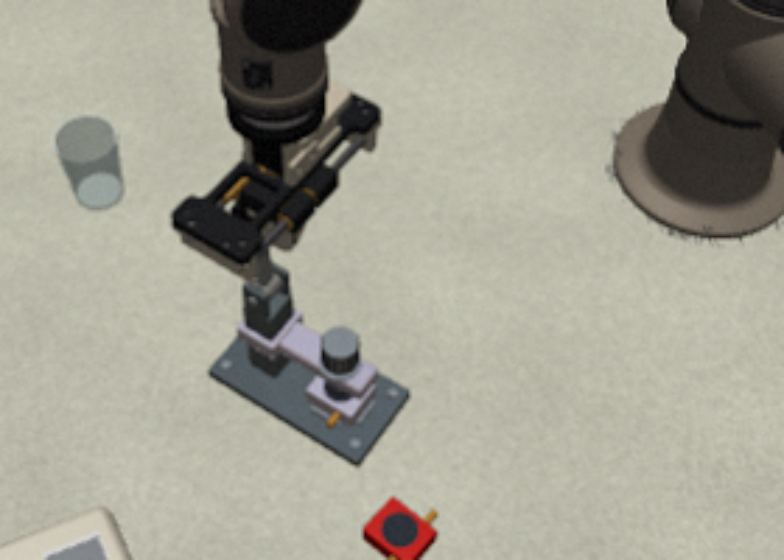

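>>> apply_moves:
  motion:
    - {"offset":[-6,0,0],"rotation":[0,0,0]}
    - {"offset":[-6,0,0],"rotation":[0,0,0]}
    - {"offset":[-5,0,0],"rotation":[0,0,0]}
    - {"offset":[-3,0,0],"rotation":[0,0,0]}
    - {"offset":[-3,0,0],"rotation":[0,0,0]}

```text
time: 3.57
tool_pos: [0.5681, -0.0758, 0.3081]
tool_rot: [3.133, 0.005, 1.9]
contact_force: [-1.1, 4.3, -2.7]
opening: 0.0007
```

>>> apply_moves:
  motion:
    - {"offset":[-3,0,0],"rotation":[0,0,0]}
    - {"offset":[-3,0,0],"rotation":[0,0,0]}

```text
time: 3.73
tool_pos: [0.57, -0.0812, 0.3082]
tool_rot: [3.133, 0.003, 1.901]
contact_force: [-1.0, 4.2, -2.7]
opening: 0.0007
```

Run:
```python
from h import *
st();c=np.load("c.npy");inclamp(c)
```

```text
t 3.73 [ 0.57   -0.0812  0.3082] [3.133e+00 3.000e-03 1.901e+00] F [-0.97  4.15 -2.68] M [ 0.694  0.136 -0.013] op 0.0007 q [-0.28  0.42  1.36  0.    1.35 -0.61]
clamp xyz mm [ -3.2   1.9 308.2] yaw rel -0.011 F clamp [ 4.2 -0.5 -2.7]
```

>>> apply_moves:
  motion:
    - {"offset":[-3,0,2],"rotation":[0,0,0]}
    - {"offset":[-2,0,0],"rotation":[0,0,0]}

```text
time: 3.9
tool_pos: [0.5718, -0.0858, 0.3067]
tool_rot: [3.133, 0.002, 1.901]
contact_force: [-3.4, 9.4, -1.0]
opening: 0.0002
```

>>> apply_moves:
  motion:
    - {"offset":[-2,0,0],"rotation":[0,0,0]}
    - {"offset":[-2,0,0],"rotation":[0,0,0]}

```text
time: 4.07
tool_pos: [0.5721, -0.0864, 0.3066]
tool_rot: [3.133, -0.007, 1.902]
contact_force: [-3.7, 10.1, 2.8]
opening: 0.0003
```

>>> apply_moves:
  motion:
    - {"offset":[-2,0,0],"rotation":[0,0,0]}

```text
time: 4.15
tool_pos: [0.5722, -0.0866, 0.3067]
tool_rot: [3.134, -0.011, 1.903]
contact_force: [-4.4, 9.1, 2.8]
opening: 0.0002
```

Run:
```python
from h import *
st();c=np.load("c.npy");inclamp(c)
```

```text
t 4.15 [ 0.5722 -0.0866  0.3067] [ 3.134 -0.011  1.903] F [-4.43  9.1   2.76] M [ 1.68   0.577 -0.002] op 0.0002 q [-0.29  0.43  1.35  0.01  1.36 -0.62]
clamp xyz mm [ -9.1   1.6 306.7] yaw rel -0.009 F clamp [10.1  1.1  2.8]
```

>>> apply_moves:
  motion:
    - {"offset":[10,0,-5],"rotation":[0,0.01,0]}
    - {"offset":[20,0,-5],"rotation":[0,0,0]}
    - {"offset":[25,0,0],"rotation":[0,0,-0.05]}
    - {"offset":[20,0,0],"rotation":[0,0,-0.11]}
  grip: 0

```text
time: 4.48
tool_pos: [0.5482, -0.0187, 0.3193]
tool_rot: [3.129, -0.013, 2.059]
contact_force: [0.4, -0.3, -0.2]
opening: 0.0227
```

Run:
```python
from h import *
st();c=np.load("c.npy");inclamp(c)
plan([.5414,.0032,.25],c[2]+.7)
```

```text
t 4.48 [ 0.5482 -0.0187  0.3193] [ 3.129 -0.013  2.059] F [ 0.42 -0.35 -0.16] M [-0.004 -0.117 -0.   ] op 0.0227 q [-0.18  0.36  1.42  0.02  1.36 -0.67]
clamp xyz mm [ 62.9   1.6 319.3] yaw rel 0.148 F clamp [-0.5 -0.3 -0.2]
5 {"offset":[4.3,0.7,13.9],"rotation":[0.003,-0.002,-0.110]},{"offset":[4.2,1.2,13.9],"rotation":[0.003,-0.002,-0.110]},{"offset":[4.1,1.7,13.9],"rotation":[0.003,-0.002,-0.110]},{"offset":[3.9,2.2,13.9],"rotation":[0.003,-0.002,-0.110]},{"offset":[3.7,2.7,13.9],"rotation":[0.003,-0.002,-0.110]}
```

>>> apply_moves:
  motion:
    - {"offset":[4,1,14],"rotation":[0.003,-0.002,-0.11]}
    - {"offset":[4,1,14],"rotation":[0.003,-0.002,-0.11]}
    - {"offset":[4,2,14],"rotation":[0.003,-0.002,-0.11]}
    - {"offset":[4,2,14],"rotation":[0.003,-0.002,-0.11]}
    - {"offset":[4,2,14],"rotation":[0.003,-0.002,-0.1]}
    - {"offset":[0,0,0],"rotation":[0,0,0]}
    - {"offset":[0,0,0],"rotation":[0,0,0]}

```text
time: 5.07
tool_pos: [0.5433, 0.005, 0.2542]
tool_rot: [3.14, 0.022, 2.633]
contact_force: [0.7, -0.1, 1.2]
opening: 0.069
```

Run:
```python
from h import *
st();c=np.load("c.npy");inclamp(c)
plan([.5414,.0032,.19],c[2]+.7)
p=read_camera("scene");cv2.imwrite("pics/s3.png",cv2.resize(p["img"][120:280,220:440,::-1],None,fx=3.5,fy=3.5))
p=read_camera("top");cv2.imwrite("pics/t3.png",cv2.convertScaleAbs(cv2.resize(p["img"][140:260,230:400,::-1],None,fx=4.5,fy=4.5),alpha=1.6))
```

```text
t 5.07 [0.5433 0.005  0.2542] [3.14  0.022 2.633] F [ 0.72 -0.14  1.22] M [ 0.09  -0.14  -0.055] op 0.069 q [-0.13  0.4   1.55 -0.01  1.17 -1.19]
clamp xyz mm [ 86.9  -1.8 254.2] yaw rel 0.721 F clamp [-0.4 -0.6  1.2]
2 {"offset":[1.1,-1.3,32.1],"rotation":[0.001,0.011,0.010]},{"offset":[0.7,-1.3,32.1],"rotation":[0.001,0.011,0.010]}
```

View pics/s3.png

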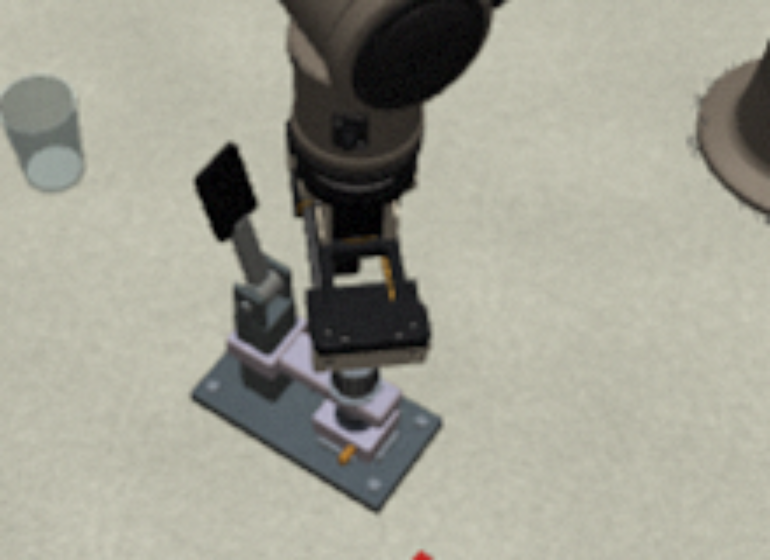

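View pics/t3.png

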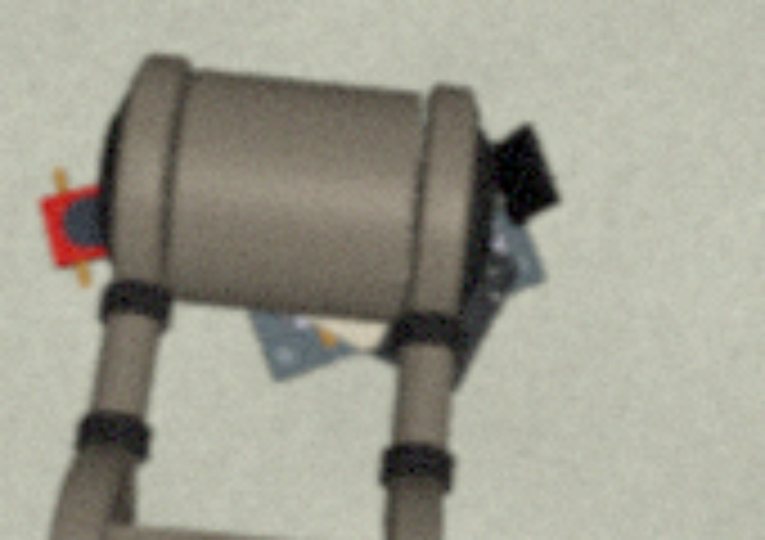

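Run:
```python
from h import *
s=read_camera("scene");t=read_camera("top");print(-t["R"].T@t["t"],-s["R"].T@s["t"])
for z in(.3,.35,.4,.45,.5): 
    print(z,proj(t,[[.543,.005,z],[.543,-.08,z],[.543,.08,z]]).round(0).tolist(),proj(s,[[.543,.005,z],[.543,.08,z]]).round(0).tolist())
```

```text
[ 0.46591394 -0.00995558  1.1251303 ] [0.8684325  0.45274794 1.01862048]
0.3 [[299.0, 193.0], [339.0, 192.0], [265.0, 194.0]] [[321.0, 181.0], [342.0, 203.0]]
0.35 [[299.0, 191.0], [341.0, 190.0], [262.0, 191.0]] [[321.0, 167.0], [343.0, 190.0]]
0.4 [[298.0, 188.0], [343.0, 187.0], [259.0, 189.0]] [[321.0, 152.0], [344.0, 175.0]]
0.45 [[298.0, 185.0], [346.0, 184.0], [255.0, 186.0]] [[321.0, 135.0], [345.0, 158.0]]
0.5 [[297.0, 182.0], [349.0, 181.0], [251.0, 182.0]] [[321.0, 116.0], [346.0, 139.0]]
```

>>> apply_moves:
  motion:
    - {"offset":[0,0,0],"rotation":[0,0,0]}
    - {"offset":[0.5,-1,20],"rotation":[0.001,0.011,0.01]}
    - {"offset":[0.5,-1,20],"rotation":[0.001,0.01,0]}
    - {"offset":[0,0,15],"rotation":[0,0,0]}
    - {"offset":[0,0,10],"rotation":[0,0,0]}
    - {"offset":[0,0,0],"rotation":[0,0,0]}

```text
time: 5.77
tool_pos: [0.5456, 0.0013, 0.1923]
tool_rot: [3.137, 0.011, 2.615]
contact_force: [-0.5, -0.3, -1.0]
opening: 0.0917
```

Run:
```python
from h import *
st();c=np.load("c.npy");inclamp(c)
plan([.5414,.0032,.167],c[2]+.7)
```

```text
t 5.77 [0.5456 0.0013 0.1923] [3.137 0.011 2.615] F [-0.53 -0.31 -1.04] M [ 0.033 -0.091  0.015] op 0.0917 q [-0.14  0.47  1.62 -0.    1.04 -1.18]
clamp xyz mm [ 82.6  -2.7 192.3] yaw rel 0.703 F clamp [-0.1  0.6 -1. ]
1 {"offset":[4.9,-0.6,25.3],"rotation":[0.005,0.011,0.003]}
```

>>> apply_moves:
  motion:
    - {"offset":[4,0,10],"rotation":[0.004,0.01,0]}
    - {"offset":[0,0,8],"rotation":[0,0,0]}
    - {"offset":[0,0,0],"rotation":[0,0,0]}

```text
time: 6.02
tool_pos: [0.5429, 0.0031, 0.1745]
tool_rot: [3.14, 0.003, 2.613]
contact_force: [-0.8, -0.1, -0.1]
opening: 0.0917
```

Run:
```python
from h import *
st();c=np.load("c.npy");inclamp(c)
plan([.5414,.0032,.167],c[2]+.7)
```

```text
t 6.02 [0.5429 0.0031 0.1745] [3.140e+00 3.000e-03 2.613e+00] F [-0.82 -0.09 -0.05] M [ 0.091 -0.146 -0.026] op 0.0917 q [-0.14  0.49  1.64 -0.    1.01 -1.18]
clamp xyz mm [ 85.2  -0.8 174.5] yaw rel 0.702 F clamp [ 0.2  0.8 -0.1]
1 {"offset":[1.4,-0.7,7.5],"rotation":[0.001,0.003,0.002]}
```

>>> apply_moves:
  motion:
    - {"offset":[1.5,-0.5,7],"rotation":[0,0,0]}
    - {"offset":[0,0,0],"rotation":[0,0,0]}

```text
time: 6.18
tool_pos: [0.5415, 0.0035, 0.1673]
tool_rot: [3.14, 0.004, 2.613]
contact_force: [-0.2, 0.7, -0.0]
opening: 0.092
```

>>> apply_moves:
  motion:
    - {"offset":[0,0,0],"rotation":[0,0,0]}
    - {"offset":[0,0,0],"rotation":[0,0,0]}
    - {"offset":[0,0,0],"rotation":[0,0,0]}
    - {"offset":[0,0,0],"rotation":[0,0,0]}
    - {"offset":[0,0,0],"rotation":[0,0,0]}
    - {"offset":[0,0,0],"rotation":[0,0,0]}
    - {"offset":[0,0,0],"rotation":[0,0,0]}
    - {"offset":[0,0,0],"rotation":[0,0,0]}
    - {"offset":[0,0,0],"rotation":[0,0,0]}
  grip: 1
  grip_force: 10

```text
time: 6.93
tool_pos: [0.5421, 0.003, 0.169]
tool_rot: [3.14, 0.007, 2.614]
contact_force: [-7.5, -16.2, 3.3]
opening: 0.036
```

Run:
```python
from h import *
st();c=np.load("c.npy");inclamp(c)
```

```text
t 6.93 [0.5421 0.003  0.169 ] [3.14  0.007 2.614] F [ -7.47 -16.17   3.27] M [-2.687  1.258  0.058] op 0.036 q [-0.14  0.5   1.65 -0.    0.99 -1.18]
clamp xyz mm [ 85.4   0.  169. ] yaw rel 0.702 F clamp [-12.7  12.4   3.3]
```

>>> apply_moves:
  motion:
    - {"offset":[0,-1.5,1],"rotation":[0,0,0]}
    - {"offset":[0,0,0],"rotation":[0,0,0]}

```text
time: 7.1
tool_pos: [0.5417, 0.0023, 0.169]
tool_rot: [3.138, 0.008, 2.614]
contact_force: [0.5, -1.3, -4.6]
opening: 0.0358
```

Run:
```python
from h import *
st();c=np.load("c.npy");inclamp(c)
```

```text
t 7.1 [0.5417 0.0023 0.169 ] [3.138 0.008 2.614] F [ 0.47 -1.33 -4.6 ] M [-0.088 -0.265  0.071] op 0.0358 q [-0.14  0.5   1.65  0.    0.99 -1.18]
clamp xyz mm [ 84.9   0.7 169. ] yaw rel 0.702 F clamp [-1.4  0.  -4.6]
```

>>> apply_moves:
  motion:
    - {"offset":[0,0,0],"rotation":[0,0,0]}
    - {"offset":[0,0,0],"rotation":[0,0,0]}
    - {"offset":[0,0,0],"rotation":[0,0,0.06]}
    - {"offset":[0,0,0],"rotation":[0,0,0.06]}
    - {"offset":[0,0,0],"rotation":[0,0,0.06]}
  grip_force: 55

```text
time: 7.52
tool_pos: [0.5416, 0.0021, 0.169]
tool_rot: [3.138, 0.007, 2.431]
contact_force: [0.1, -0.0, 0.4]
opening: 0.0351
```

Run:
```python
from h import *
st();c=np.load("c.npy");inclamp(c)
```

```text
t 7.52 [0.5416 0.0021 0.169 ] [3.138 0.007 2.431] F [ 0.07 -0.    0.41] M [ 0.055 -0.102  0.369] op 0.0351 q [-0.14  0.5   1.65 -0.    0.99 -1.  ]
clamp xyz mm [ 84.8   0.8 169. ] yaw rel 0.519 F clamp [-0.  -0.1  0.4]
```

>>> apply_moves:
  motion:
    - {"offset":[0,0,0],"rotation":[0,0,0.08]}
    - {"offset":[0,0,0],"rotation":[0,0,0.08]}
    - {"offset":[0,0,0],"rotation":[0,0,0.06]}
    - {"offset":[0,0,0],"rotation":[0,0,0.06]}

```text
time: 7.85
tool_pos: [0.5414, 0.0019, 0.169]
tool_rot: [3.138, 0.007, 2.14]
contact_force: [-1.6, 0.1, -0.4]
opening: 0.0355
```

```bash
cat > m.py <<'E'
from h import *
c=np.load("c.npy");st();inclamp(c)
E
python3 m.py
```

```text
t 7.85 [0.5414 0.0019 0.169 ] [3.138 0.007 2.14 ] F [-1.59  0.12 -0.36] M [ 0.031 -0.05   0.273] op 0.0355 q [-0.14  0.5   1.65 -0.    0.99 -0.7 ]
clamp xyz mm [ 84.7   1.1 169. ] yaw rel 0.229 F clamp [ 0.6  1.5 -0.4]
```

>>> apply_moves:
  motion:
    - {"offset":[0,0,0],"rotation":[0,0,0.08]}
    - {"offset":[0,0,0],"rotation":[0,0,0.08]}
    - {"offset":[0,0,0],"rotation":[0,0,0.06]}
    - {"offset":[0,0,0],"rotation":[0,0,0.06]}

```text
time: 8.18
tool_pos: [0.541, 0.0018, 0.169]
tool_rot: [3.138, 0.007, 1.85]
contact_force: [-0.4, -0.1, 1.5]
opening: 0.0351
```

```bash
python3 m.py
```

```text
t 8.18 [0.541  0.0018 0.169 ] [3.138 0.007 1.85 ] F [-0.37 -0.1   1.52] M [-0.02  -0.002  0.337] op 0.0351 q [-0.14  0.5   1.65 -0.01  0.99 -0.41]
clamp xyz mm [ 84.7   1.5 169. ] yaw rel -0.062 F clamp [0.  0.4 1.5]
```

>>> apply_moves:
  motion:
    - {"offset":[0,0,0],"rotation":[0,0,0.08]}
    - {"offset":[0,0,0],"rotation":[0,0,0.08]}
    - {"offset":[0,0,0],"rotation":[0,0,0.06]}
    - {"offset":[0,0,0],"rotation":[0,0,0.06]}

```text
time: 8.52
tool_pos: [0.5407, 0.0018, 0.169]
tool_rot: [3.138, 0.007, 1.559]
contact_force: [-0.2, 0.3, 0.4]
opening: 0.0351
```

```bash
python3 m.py
```

```text
t 8.52 [0.5407 0.0018 0.169 ] [3.138 0.007 1.559] F [-0.22  0.27  0.44] M [ 0.016 -0.01   0.328] op 0.0351 q [-0.14  0.5   1.65 -0.01  0.99 -0.12]
clamp xyz mm [ 84.8   1.8 169. ] yaw rel -0.353 F clamp [0.3 0.1 0.4]
```

>>> apply_moves:
  motion:
    - {"offset":[0,0,0],"rotation":[0,0,0.08]}
    - {"offset":[0,0,0],"rotation":[0,0,0.08]}
    - {"offset":[0,0,0],"rotation":[0,0,0.06]}
    - {"offset":[0,0,0],"rotation":[0,0,0.06]}

```text
time: 8.85
tool_pos: [0.5403, 0.0019, 0.169]
tool_rot: [3.137, 0.007, 1.268]
contact_force: [-1.5, -0.2, 1.9]
opening: 0.0348
```

```bash
python3 m.py;  python3 - <<'E'
from h import *
p=read_camera("scene");cv2.imwrite("pics/s4.png",cv2.resize(p["img"][120:280,220:440,::-1],None,fx=3.5,fy=3.5))
o=[]
for i in range(4):
    read_camera("top");o.append((observe()["torque"][2].round(3),observe()["tool_rot"][2].round(3)))
print(o)
E
```

```text
t 8.85 [0.5403 0.0019 0.169 ] [3.137 0.007 1.268] F [-1.48 -0.23  1.88] M [0.123 0.039 0.359] op 0.0348 q [-0.13  0.5   1.65 -0.01  0.99  0.17]
clamp xyz mm [ 85.    2.1 169. ] yaw rel -0.644 F clamp [0.3 1.5 1.9]
[(np.float64(-0.173), np.float64(1.27)), (np.float64(-0.259), np.float64(1.271)), (np.float64(-0.243), np.float64(1.272)), (np.float64(-0.196), np.float64(1.271))]
```

View pics/s4.png

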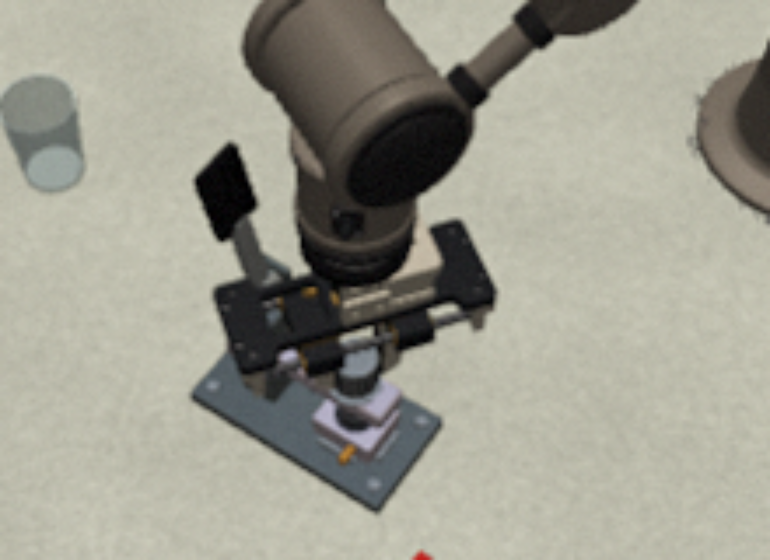

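>>> apply_moves:
  motion:
    - {"offset":[0,0,0],"rotation":[0,0,0]}
    - {"offset":[0,0,0],"rotation":[0,0,0]}
    - {"offset":[0,0,0],"rotation":[0,0,0]}
    - {"offset":[0,0,0],"rotation":[0,0,-0.05]}
    - {"offset":[0,0,0],"rotation":[0,0,-0.1]}
    - {"offset":[0,0,0],"rotation":[0,0,-0.12]}
    - {"offset":[0,0,0],"rotation":[0,0,-0.12]}
    - {"offset":[0,0,0],"rotation":[0,0,-0.12]}
    - {"offset":[0,0,0],"rotation":[0,0,-0.12]}
    - {"offset":[0,0,0],"rotation":[0,0,-0.12]}
  grip: 0.3

```text
time: 9.93
tool_pos: [0.5408, 0.0013, 0.1685]
tool_rot: [-3.14, 0.009, 2.054]
contact_force: [0.1, 0.5, -0.2]
opening: 0.0646
```

```bash
python3 m.py; python3 -c "
from h import *
plan([.541,.002,.169],c[2]+.7 if 0 else 2.6)"
```

```text
t 9.93 [0.5408 0.0013 0.1685] [-3.14   0.009  2.054] F [ 0.12  0.45 -0.24] M [ 0.04  -0.098 -0.001] op 0.0646 q [-0.14  0.5   1.65 -0.01  0.99 -0.61]
clamp xyz mm [ 84.3   1.8 168.5] yaw rel 0.142 F clamp [ 0.4 -0.3 -0.2]
5 {"offset":[0.1,0.1,-0.1],"rotation":[-0.001,0.002,-0.109]},{"offset":[0.1,0.1,-0.1],"rotation":[-0.001,0.002,-0.109]},{"offset":[0.1,0.1,-0.1],"rotation":[-0.001,0.002,-0.109]},{"offset":[0.1,0.1,-0.1],"rotation":[-0.001,0.002,-0.109]},{"offset":[0.1,0.1,-0.1],"rotation":[-0.001,0.002,-0.109]}
```

>>> apply_moves:
  motion:
    - {"offset":[0,0,0],"rotation":[0,0.002,-0.11]}
    - {"offset":[0,0,0],"rotation":[0,0.002,-0.11]}
    - {"offset":[0,0,0],"rotation":[0,0.002,-0.11]}
    - {"offset":[0,0,0],"rotation":[0,0,-0.11]}
    - {"offset":[0,0,0],"rotation":[0,0,-0.1]}
    - {"offset":[0,0,0],"rotation":[0,0,0]}

```text
time: 10.43
tool_pos: [0.5411, 0.001, 0.1681]
tool_rot: [-3.138, 0.002, 2.631]
contact_force: [0.2, -0.4, 0.0]
opening: 0.0643
```

>>> apply_moves:
  motion:
    - {"offset":[0,0,0],"rotation":[0,0,0]}
    - {"offset":[0,0,0],"rotation":[0,0,0]}
    - {"offset":[0,0,0],"rotation":[0,0,0]}
    - {"offset":[0,0,0],"rotation":[0,0,0]}
    - {"offset":[0,0,0],"rotation":[0,0,0]}
    - {"offset":[0,0,0],"rotation":[0,0,0]}
  grip: 1
  grip_force: 10

```text
time: 10.93
tool_pos: [0.5419, 0.0024, 0.1681]
tool_rot: [-3.141, 0.002, 2.619]
contact_force: [0.5, -3.0, -0.6]
opening: 0.0358
```

```bash
python3 m.py
```

```text
t 10.93 [0.5419 0.0024 0.1681] [-3.141e+00  2.000e-03  2.619e+00] F [ 0.52 -3.04 -0.59] M [-0.602  0.158  0.076] op 0.0358 q [-0.14  0.5   1.65 -0.    0.99 -1.18]
clamp xyz mm [ 84.9   0.4 168.1] yaw rel 0.708 F clamp [-3.   0.5 -0.6]
```

>>> apply_moves:
  motion:
    - {"offset":[0,0,0],"rotation":[0,0,0]}
    - {"offset":[0,0,0],"rotation":[0,0,0]}
    - {"offset":[0,0,0],"rotation":[0,0,0]}
    - {"offset":[0,0,0],"rotation":[0,0,0.06]}
    - {"offset":[0,0,0],"rotation":[0,0,0.06]}
    - {"offset":[0,0,0],"rotation":[0,0,0.06]}
  grip_force: 55

```text
time: 11.43
tool_pos: [0.5418, 0.0022, 0.1681]
tool_rot: [-3.14, 0.003, 2.435]
contact_force: [0.2, 1.0, 0.4]
opening: 0.035
```

```bash
python3 m.py
```

```text
t 11.43 [0.5418 0.0022 0.1681] [-3.140e+00  3.000e-03  2.435e+00] F [0.16 1.01 0.38] M [-0.02  -0.144  0.361] op 0.035 q [-0.14  0.5   1.65 -0.    0.99 -1.  ]
clamp xyz mm [ 84.8   0.6 168.1] yaw rel 0.523 F clamp [ 0.9 -0.5  0.4]
```

>>> apply_moves:
  motion:
    - {"offset":[0,0,0],"rotation":[0,0,0.06]}
    - {"offset":[0,0,0],"rotation":[0,0,0.06]}
    - {"offset":[0,0,0],"rotation":[0,0,0.06]}

```text
time: 11.68
tool_pos: [0.5417, 0.002, 0.1681]
tool_rot: [-3.14, 0.003, 2.247]
contact_force: [0.2, 0.4, 0.1]
opening: 0.035
```

```bash
python3 m.py
```

```text
t 11.68 [0.5417 0.002  0.1681] [-3.140e+00  3.000e-03  2.247e+00] F [0.2  0.41 0.05] M [-0.032 -0.087  0.402] op 0.035 q [-0.14  0.5   1.65 -0.    0.99 -0.81]
clamp xyz mm [ 84.7   0.8 168.1] yaw rel 0.336 F clamp [ 0.3 -0.3  0.1]
```

>>> apply_moves:
  motion:
    - {"offset":[0,0,0],"rotation":[0,0,0.06]}
    - {"offset":[0,0,0],"rotation":[0,0,0.06]}
    - {"offset":[0,0,0],"rotation":[0,0,0.06]}

```text
time: 11.93
tool_pos: [0.5415, 0.0019, 0.1681]
tool_rot: [-3.14, 0.004, 2.06]
contact_force: [-0.2, 1.0, 0.3]
opening: 0.0351
```

```bash
python3 m.py
```

```text
t 11.93 [0.5415 0.0019 0.1681] [-3.14   0.004  2.06 ] F [-0.24  0.98  0.28] M [ 0.056 -0.014  0.392] op 0.0351 q [-0.14  0.5   1.65 -0.    0.99 -0.62]
clamp xyz mm [ 84.6   1.  168.1] yaw rel 0.148 F clamp [ 1.  -0.1  0.3]
```

>>> apply_moves:
  motion:
    - {"offset":[0,0,0],"rotation":[0,0,0.06]}
    - {"offset":[0,0,0],"rotation":[0,0,0.06]}
    - {"offset":[0,0,0],"rotation":[0,0,0.06]}

```text
time: 12.18
tool_pos: [0.5413, 0.0019, 0.1681]
tool_rot: [-3.14, 0.005, 1.872]
contact_force: [-0.8, 0.9, 0.5]
opening: 0.0351
```

```bash
python3 m.py
```

```text
t 12.18 [0.5413 0.0019 0.1681] [-3.14   0.005  1.872] F [-0.78  0.88  0.55] M [0.061 0.007 0.495] op 0.0351 q [-0.14  0.5   1.65 -0.01  0.99 -0.43]
clamp xyz mm [ 84.6   1.2 168.1] yaw rel -0.039 F clamp [1.1 0.4 0.5]
```

>>> apply_moves:
  motion:
    - {"offset":[0,0,0],"rotation":[0,0,0.06]}
    - {"offset":[0,0,0],"rotation":[0,0,0.06]}
  grip_force: 60

```text
time: 12.35
tool_pos: [0.5411, 0.0018, 0.1681]
tool_rot: [-3.14, 0.005, 1.748]
contact_force: [-0.3, 0.9, 0.0]
opening: 0.035
```

```bash
python3 m.py
```

```text
t 12.35 [0.5411 0.0018 0.1681] [-3.14   0.005  1.748] F [-0.32  0.86  0.03] M [ 0.112 -0.009  0.469] op 0.035 q [-0.14  0.5   1.65 -0.01  0.99 -0.31]
clamp xyz mm [ 84.7   1.4 168.1] yaw rel -0.164 F clamp [0.9 0.  0. ]
```

>>> apply_moves:
  motion:
    - {"offset":[0,0,0],"rotation":[0,0,0.06]}
    - {"offset":[0,0,0],"rotation":[0,0,0.06]}

```text
time: 12.52
tool_pos: [0.541, 0.0018, 0.1682]
tool_rot: [-3.14, 0.005, 1.623]
contact_force: [-0.1, 0.5, 0.2]
opening: 0.035
```

```bash
python3 m.py
```

```text
t 12.52 [0.541  0.0018 0.1682] [-3.14   0.005  1.623] F [-0.06  0.47  0.2 ] M [ 0.113 -0.012  0.503] op 0.035 q [-0.14  0.5   1.65 -0.01  0.99 -0.18]
clamp xyz mm [ 84.7   1.5 168.2] yaw rel -0.289 F clamp [ 0.5 -0.1  0.2]
```

>>> apply_moves:
  motion:
    - {"offset":[0,0,0],"rotation":[0,0,0.06]}
    - {"offset":[0,0,0],"rotation":[0,0,0.06]}

```text
time: 12.68
tool_pos: [0.5408, 0.0019, 0.1682]
tool_rot: [-3.14, 0.006, 1.498]
contact_force: [0.8, 1.4, 0.8]
opening: 0.035
```

```bash
python3 m.py
```

```text
t 12.68 [0.5408 0.0019 0.1682] [-3.14   0.006  1.498] F [0.85 1.36 0.8 ] M [ 0.135 -0.001  0.484] op 0.035 q [-0.14  0.5   1.65 -0.01  0.99 -0.06]
clamp xyz mm [ 84.8   1.6 168.2] yaw rel -0.414 F clamp [ 1.  -1.3  0.8]
```

```bash
cat > m.py <<'E'
from h import *
o=observe();s="%.3f %.4f %.3f %.3f"%(o["time"],o["tool_rot"][2],o["torque"][2],o["joint_efforts"][5])
print(s,"F",o["contact_force"].round(1),"dq6 %.3f"%o["qvel"][5]);open("log.txt","a").write(s+"\n")
E
python3 m.py
```

```text
12.683 1.4981 0.484 -0.489 F [0.8 1.4 0.8] dq6 0.746
```

>>> apply_moves:
  motion:
    - {"offset":[0,0,0],"rotation":[0,0,-0.06]}
    - {"offset":[0,0,0],"rotation":[0,0,-0.06]}
    - {"offset":[0,0,0],"rotation":[0,0,-0.06]}

```text
time: 12.93
tool_pos: [0.541, 0.0018, 0.1681]
tool_rot: [-3.14, 0.005, 1.677]
contact_force: [1.4, 1.0, 0.3]
opening: 0.0348
```

```bash
python3 m.py
```

```text
12.933 1.6768 -0.206 0.824 F [1.4 1.  0.3] dq6 -0.742
```

>>> apply_moves:
  motion:
    - {"offset":[0,0,0],"rotation":[0,0,-0.06]}
    - {"offset":[0,0,0],"rotation":[0,0,-0.06]}

```text
time: 13.1
tool_pos: [0.5412, 0.0018, 0.1681]
tool_rot: [-3.14, 0.004, 1.801]
contact_force: [0.7, 0.4, -0.4]
opening: 0.0348
```

```bash
python3 m.py
```

```text
13.100 1.8005 -0.296 0.733 F [ 0.7  0.4 -0.4] dq6 -0.742
```

>>> apply_moves:
  motion:
    - {"offset":[0,0,0],"rotation":[0,0,-0.06]}
    - {"offset":[0,0,0],"rotation":[0,0,-0.06]}

```text
time: 13.27
tool_pos: [0.5413, 0.0018, 0.1681]
tool_rot: [-3.14, 0.003, 1.924]
contact_force: [1.0, 1.4, -0.5]
opening: 0.0345
```

```bash
python3 m.py
```

```text
13.267 1.9242 -0.260 0.710 F [ 1.   1.4 -0.5] dq6 -0.743
```

>>> apply_moves:
  motion:
    - {"offset":[0,0,0],"rotation":[0,0,-0.06]}
    - {"offset":[0,0,0],"rotation":[0,0,-0.06]}

```text
time: 13.43
tool_pos: [0.5415, 0.0018, 0.1681]
tool_rot: [-3.141, 0.002, 2.048]
contact_force: [0.9, 0.9, -0.4]
opening: 0.0348
```

```bash
python3 m.py
```

```text
13.433 2.0479 -0.335 0.692 F [ 0.9  0.9 -0.4] dq6 -0.742
```

>>> apply_moves:
  motion:
    - {"offset":[0,0,0],"rotation":[0,0,-0.06]}
    - {"offset":[0,0,0],"rotation":[0,0,-0.06]}

```text
time: 13.6
tool_pos: [0.5416, 0.0018, 0.1681]
tool_rot: [-3.141, 0.001, 2.172]
contact_force: [1.7, 1.6, -0.8]
opening: 0.0348
```

```bash
python3 m.py
```

```text
13.600 2.1716 -0.336 0.674 F [ 1.7  1.6 -0.8] dq6 -0.742
```

>>> apply_moves:
  motion:
    - {"offset":[0,0,0],"rotation":[0,0,-0.06]}
    - {"offset":[0,0,0],"rotation":[0,0,-0.06]}

```text
time: 13.77
tool_pos: [0.5417, 0.0019, 0.1681]
tool_rot: [3.141, 0.001, 2.295]
contact_force: [0.7, 1.4, -0.5]
opening: 0.0349
```

```bash
python3 m.py
```

```text
13.767 2.2951 -0.291 0.656 F [ 0.7  1.4 -0.5] dq6 -0.740
```

>>> apply_moves:
  motion:
    - {"offset":[0,0,0],"rotation":[0,0,-0.06]}
    - {"offset":[0,0,0],"rotation":[0,0,-0.06]}

```text
time: 13.93
tool_pos: [0.5418, 0.002, 0.1681]
tool_rot: [3.141, 0.001, 2.419]
contact_force: [0.4, 0.4, 0.0]
opening: 0.0345
```

```bash
python3 m.py
```

```text
13.933 2.4188 -0.372 0.639 F [0.4 0.4 0. ] dq6 -0.740
```

>>> apply_moves:
  motion:
    - {"offset":[0,0,0],"rotation":[0,0,-0.06]}
    - {"offset":[0,0,0],"rotation":[0,0,-0.06]}

```text
time: 14.1
tool_pos: [0.5419, 0.0021, 0.1681]
tool_rot: [3.14, 0.0, 2.542]
contact_force: [0.7, 0.9, 0.2]
opening: 0.0351
```

```bash
python3 m.py
```

```text
14.100 2.5424 -0.397 0.621 F [0.7 0.9 0.2] dq6 -0.739
```

>>> apply_moves:
  motion:
    - {"offset":[0,0,0],"rotation":[0,0,-0.06]}
    - {"offset":[0,0,0],"rotation":[0,0,-0.06]}

```text
time: 14.27
tool_pos: [0.542, 0.0022, 0.168]
tool_rot: [3.139, 0.0, 2.666]
contact_force: [0.8, 0.9, 0.5]
opening: 0.0352
```

```bash
python3 m.py
```

```text
14.267 2.6660 -0.374 0.615 F [0.8 0.9 0.5] dq6 -0.741
```

>>> apply_moves:
  motion:
    - {"offset":[0,0,0],"rotation":[0,0,0]}
    - {"offset":[0,0,0],"rotation":[0,0,0.06]}
    - {"offset":[0,0,0],"rotation":[0,0,0.06]}

```text
time: 14.52
tool_pos: [0.5419, 0.0021, 0.1681]
tool_rot: [3.14, 0.0, 2.543]
contact_force: [1.5, 1.7, 0.3]
opening: 0.0351
```

```bash
python3 m.py
```

```text
14.517 2.5430 0.324 -0.786 F [1.5 1.7 0.3] dq6 0.741
```

>>> apply_moves:
  motion:
    - {"offset":[0,0,0],"rotation":[0,0,0.06]}

```text
time: 14.6
tool_pos: [0.5419, 0.002, 0.1681]
tool_rot: [3.14, 0.0, 2.479]
contact_force: [-0.2, 1.1, 0.5]
opening: 0.0351
```

```bash
python3 m.py
```

```text
14.600 2.4789 0.378 -0.710 F [-0.2  1.1  0.5] dq6 0.770
```

>>> apply_moves:
  motion:
    - {"offset":[0,0,0],"rotation":[0,0,0.06]}

```text
time: 14.68
tool_pos: [0.5418, 0.002, 0.1681]
tool_rot: [3.14, 0.0, 2.415]
contact_force: [0.7, -0.0, -0.5]
opening: 0.0352
```

```bash
python3 m.py
```

```text
14.683 2.4147 0.406 -0.662 F [ 0.7 -0.  -0.5] dq6 0.769
```

>>> apply_moves:
  motion:
    - {"offset":[0,0,0],"rotation":[0,0,0.06]}

```text
time: 14.77
tool_pos: [0.5418, 0.0019, 0.1681]
tool_rot: [3.141, 0.0, 2.35]
contact_force: [0.3, 0.4, 0.5]
opening: 0.0352
```

```bash
python3 m.py
```

```text
14.767 2.3504 0.393 -0.645 F [0.3 0.4 0.5] dq6 0.770
```

>>> apply_moves:
  motion:
    - {"offset":[0,0,0],"rotation":[0,0,0.06]}

```text
time: 14.85
tool_pos: [0.5417, 0.0019, 0.1681]
tool_rot: [3.141, 0.0, 2.286]
contact_force: [0.7, 1.5, 0.0]
opening: 0.0353
```

```bash
python3 m.py
```

```text
14.850 2.2861 0.378 -0.634 F [0.7 1.5 0. ] dq6 0.770
```

>>> apply_moves:
  motion:
    - {"offset":[0,0,0],"rotation":[0,0,0.06]}

```text
time: 14.93
tool_pos: [0.5417, 0.0018, 0.1681]
tool_rot: [-3.142, 0.001, 2.222]
contact_force: [0.6, 0.6, 0.5]
opening: 0.0351
```

```bash
python3 m.py
```

```text
14.933 2.2219 0.448 -0.625 F [0.6 0.6 0.5] dq6 0.770
```

>>> apply_moves:
  motion:
    - {"offset":[0,0,0],"rotation":[0,0,0.06]}

```text
time: 15.02
tool_pos: [0.5416, 0.0018, 0.1681]
tool_rot: [-3.141, 0.001, 2.158]
contact_force: [0.1, 1.7, -0.3]
opening: 0.035
```

```bash
python3 m.py
```

```text
15.017 2.1576 0.415 -0.616 F [ 0.1  1.7 -0.3] dq6 0.771
```

>>> apply_moves:
  motion:
    - {"offset":[0,0,0],"rotation":[0,0,0.06]}

```text
time: 15.1
tool_pos: [0.5415, 0.0018, 0.1681]
tool_rot: [-3.141, 0.001, 2.093]
contact_force: [0.1, 1.1, -0.4]
opening: 0.0347
```

```bash
python3 m.py
```

```text
15.100 2.0934 0.449 -0.606 F [ 0.1  1.1 -0.4] dq6 0.769
```

>>> apply_moves:
  motion:
    - {"offset":[0,0,0],"rotation":[0,0,0]}
    - {"offset":[0,0,0],"rotation":[0,0,-0.06]}
    - {"offset":[0,0,0],"rotation":[0,0,-0.06]}
    - {"offset":[0,0,0],"rotation":[0,0,-0.06]}
    - {"offset":[0,0,0],"rotation":[0,0,-0.06]}

```text
time: 15.52
tool_pos: [0.5418, 0.0019, 0.1681]
tool_rot: [3.141, 0.0, 2.336]
contact_force: [1.0, 1.4, -0.4]
opening: 0.0348
```

```bash
python3 m.py
```

```text
15.517 2.3357 -0.356 0.672 F [ 1.   1.4 -0.4] dq6 -0.749
```

>>> apply_moves:
  motion:
    - {"offset":[0,0,0],"rotation":[0,0,-0.06]}

```text
time: 15.6
tool_pos: [0.5418, 0.0019, 0.1681]
tool_rot: [3.141, 0.0, 2.398]
contact_force: [0.9, 1.3, -0.7]
opening: 0.0353
```

```bash
python3 m.py
```

```text
15.600 2.3983 -0.306 0.656 F [ 0.9  1.3 -0.7] dq6 -0.750
```

>>> apply_moves:
  motion:
    - {"offset":[0,0,0],"rotation":[0,0,-0.06]}

```text
time: 15.68
tool_pos: [0.5418, 0.002, 0.1681]
tool_rot: [3.14, 0.0, 2.461]
contact_force: [0.8, 1.6, -0.1]
opening: 0.035
```

```bash
python3 m.py
```

```text
15.683 2.4608 -0.390 0.644 F [ 0.8  1.6 -0.1] dq6 -0.749
```

>>> apply_moves:
  motion:
    - {"offset":[0,0,0],"rotation":[0,0,-0.06]}

```text
time: 15.77
tool_pos: [0.5419, 0.0021, 0.1681]
tool_rot: [3.14, 0.0, 2.523]
contact_force: [0.3, 0.9, 0.0]
opening: 0.0352
```

```bash
python3 m.py
```

```text
15.767 2.5233 -0.409 0.635 F [0.3 0.9 0. ] dq6 -0.749
```

>>> apply_moves:
  motion:
    - {"offset":[0,0,0],"rotation":[0,0,-0.06]}

```text
time: 15.85
tool_pos: [0.5419, 0.0021, 0.168]
tool_rot: [3.14, -0.0, 2.586]
contact_force: [0.7, 1.2, 0.3]
opening: 0.035
```

```bash
python3 m.py
```

```text
15.850 2.5858 -0.362 0.627 F [0.7 1.2 0.3] dq6 -0.748
```

>>> apply_moves:
  motion:
    - {"offset":[0,0,0],"rotation":[0,0,-0.06]}

```text
time: 15.93
tool_pos: [0.542, 0.0021, 0.168]
tool_rot: [3.139, 0.0, 2.648]
contact_force: [0.1, 1.1, -0.2]
opening: 0.0351
```

```bash
python3 m.py
```

```text
15.933 2.6484 -0.415 0.627 F [ 0.1  1.1 -0.2] dq6 -0.750
```

>>> apply_moves:
  motion:
    - {"offset":[0,0,0],"rotation":[0,0,-0.06]}

```text
time: 16.02
tool_pos: [0.542, 0.0022, 0.1681]
tool_rot: [3.139, 0.0, 2.711]
contact_force: [1.1, 0.3, -0.4]
opening: 0.0353
```

```bash
python3 m.py
```

```text
16.017 2.7110 -0.355 0.627 F [ 1.1  0.3 -0.4] dq6 -0.749
```

>>> apply_moves:
  motion:
    - {"offset":[0,0,0],"rotation":[0,0,-0.06]}

```text
time: 16.1
tool_pos: [0.542, 0.0022, 0.168]
tool_rot: [3.138, 0.0, 2.774]
contact_force: [1.0, 1.5, 0.1]
opening: 0.0352
```

```bash
python3 m.py
```

```text
16.100 2.7735 -0.381 0.627 F [1.  1.5 0.1] dq6 -0.748
```

>>> apply_moves:
  motion:
    - {"offset":[0,0,0],"rotation":[0,0,-0.06]}

```text
time: 16.18
tool_pos: [0.5421, 0.0023, 0.1681]
tool_rot: [3.138, 0.001, 2.836]
contact_force: [0.6, 1.5, -0.8]
opening: 0.0348
```

```bash
python3 m.py
```

```text
16.183 2.8362 -0.366 0.627 F [ 0.6  1.5 -0.8] dq6 -0.748
```

>>> apply_moves:
  motion:
    - {"offset":[0,0,0],"rotation":[0,0,0]}
    - {"offset":[0,0,0],"rotation":[0,0,0.06]}
    - {"offset":[0,0,0],"rotation":[0,0,0.06]}

```text
time: 16.43
tool_pos: [0.542, 0.0022, 0.1681]
tool_rot: [3.139, 0.0, 2.715]
contact_force: [1.1, 1.3, -0.2]
opening: 0.035
```

```bash
python3 m.py
```

```text
16.433 2.7149 0.365 -0.780 F [ 1.1  1.3 -0.2] dq6 0.733
```

>>> apply_moves:
  motion:
    - {"offset":[0,0,0],"rotation":[0,0,0.06]}

```text
time: 16.52
tool_pos: [0.542, 0.0021, 0.1681]
tool_rot: [3.139, 0.0, 2.651]
contact_force: [1.0, 1.6, -0.3]
opening: 0.0346
```

```bash
python3 m.py
```

```text
16.517 2.6514 0.318 -0.714 F [ 1.   1.6 -0.3] dq6 0.764
```

>>> apply_moves:
  motion:
    - {"offset":[0,0,0],"rotation":[0,0,0.06]}

```text
time: 16.6
tool_pos: [0.542, 0.0021, 0.168]
tool_rot: [3.14, 0.0, 2.588]
contact_force: [0.8, 0.7, 0.3]
opening: 0.0348
```

```bash
python3 m.py
```

```text
16.600 2.5876 0.362 -0.675 F [0.8 0.7 0.3] dq6 0.765
```

>>> apply_moves:
  motion:
    - {"offset":[0,0,0],"rotation":[0,0,0.06]}

```text
time: 16.68
tool_pos: [0.5419, 0.002, 0.1681]
tool_rot: [3.14, 0.0, 2.524]
contact_force: [0.9, 0.6, -0.8]
opening: 0.0351
```

```bash
python3 m.py
```

```text
16.683 2.5238 0.284 -0.664 F [ 0.9  0.6 -0.8] dq6 0.764
```

>>> apply_moves:
  motion:
    - {"offset":[0,0,0],"rotation":[0,0,0.06]}

```text
time: 16.77
tool_pos: [0.5419, 0.002, 0.1681]
tool_rot: [3.14, 0.0, 2.46]
contact_force: [0.0, 0.9, -0.2]
opening: 0.0348
```

```bash
python3 m.py
```

```text
16.767 2.4601 0.294 -0.652 F [ 0.   0.9 -0.2] dq6 0.764
```

>>> apply_moves:
  motion:
    - {"offset":[0,0,0],"rotation":[0,0,0.06]}

```text
time: 16.85
tool_pos: [0.5418, 0.002, 0.1681]
tool_rot: [3.141, 0.0, 2.396]
contact_force: [0.4, 0.4, 0.4]
opening: 0.0349
```

```bash
python3 m.py
```

```text
16.850 2.3963 0.367 -0.643 F [0.4 0.4 0.4] dq6 0.764
```

>>> apply_moves:
  motion:
    - {"offset":[0,0,0],"rotation":[0,0,0.06]}

```text
time: 16.93
tool_pos: [0.5418, 0.0019, 0.1681]
tool_rot: [3.141, 0.0, 2.332]
contact_force: [0.0, 0.3, 1.1]
opening: 0.0349
```

```bash
python3 m.py
```

```text
16.933 2.3324 0.382 -0.633 F [0.  0.3 1.1] dq6 0.763
```

>>> apply_moves:
  motion:
    - {"offset":[0,0,0],"rotation":[0,0,0.06]}

```text
time: 17.02
tool_pos: [0.5417, 0.0019, 0.1681]
tool_rot: [3.141, 0.001, 2.269]
contact_force: [1.0, 0.9, -0.7]
opening: 0.0349
```

```bash
python3 m.py
```

```text
17.017 2.2687 0.333 -0.623 F [ 1.   0.9 -0.7] dq6 0.763
```

>>> apply_moves:
  motion:
    - {"offset":[0,0,0],"rotation":[0,0,0]}
    - {"offset":[0,0,0],"rotation":[0,0,0]}

```text
time: 17.18
tool_pos: [0.5417, 0.0019, 0.1681]
tool_rot: [3.142, 0.001, 2.266]
contact_force: [0.6, 0.6, -0.4]
opening: 0.0348
```

```bash
python3 m.py
```

```text
17.183 2.2661 0.165 0.288 F [ 0.6  0.6 -0.4] dq6 0.024
```

>>> apply_moves:
  motion:
    - {"offset":[0,0,0],"rotation":[0,0,0]}
    - {"offset":[0,0,0],"rotation":[0,0,0]}
    - {"offset":[0,0,0],"rotation":[0,0,0]}
    - {"offset":[0,0,0],"rotation":[0,0,0]}
    - {"offset":[0,0,-15],"rotation":[0,0,0]}
    - {"offset":[0,0,-30],"rotation":[0,0,0]}
    - {"offset":[0,0,-35],"rotation":[0,0,0]}
    - {"offset":[0,0,-35],"rotation":[0,0,0]}
    - {"offset":[0,0,-35],"rotation":[0,0,0]}
    - {"offset":[0,0,-30],"rotation":[0,0,0]}
  grip: 0.2

```text
time: 18.02
tool_pos: [0.5386, 0.0015, 0.3472]
tool_rot: [-3.129, -0.014, 2.269]
contact_force: [1.1, 0.7, 0.3]
opening: 0.0733
```

```bash
python3 m.py; python3 -c "
from h import *
c=np.load('c.npy');st();inclamp(c);plan(cl(c,-.09,0,.375),c[2],mm=34)
p=read_camera('scene');cv2.imwrite('pics/s5.png',cv2.resize(p['img'][120:280,220:440,::-1],None,fx=3.5,fy=3.5))"
```

```text
18.017 2.2686 -0.039 0.002 F [1.1 0.7 0.3] dq6 -0.002
t 18.02 [0.5386 0.0015 0.3472] [-3.129 -0.014  2.269] F [1.15 0.67 0.3 ] M [ 0.01  -0.175 -0.039] op 0.0733 q [-0.14  0.34  1.37 -0.    1.45 -0.84]
clamp xyz mm [ 85.2   3.8 347.2] yaw rel 0.357 F clamp [ 0.2 -1.3  0.3]
6 {"offset":[-27.5,-9.7,-4.9],"rotation":[-0.003,-0.002,0.059]},{"offset":[-28.1,-8.0,-4.9],"rotation":[-0.003,-0.002,0.059]},{"offset":[-28.5,-6.3,-4.8],"rotation":[-0.003,-0.002,0.059]},{"offset":[-28.8,-4.6,-4.8],"rotation":[-0.003,-0.002,0.059]},{"offset":[-29.1,-2.9,-4.7],"rotation":[-0.003,-0.002,0.059]},{"offset":[-29.2,-1.1,-4.7],"rotation":[-0.003,-0.002,0.059]}
```

View pics/s5.png

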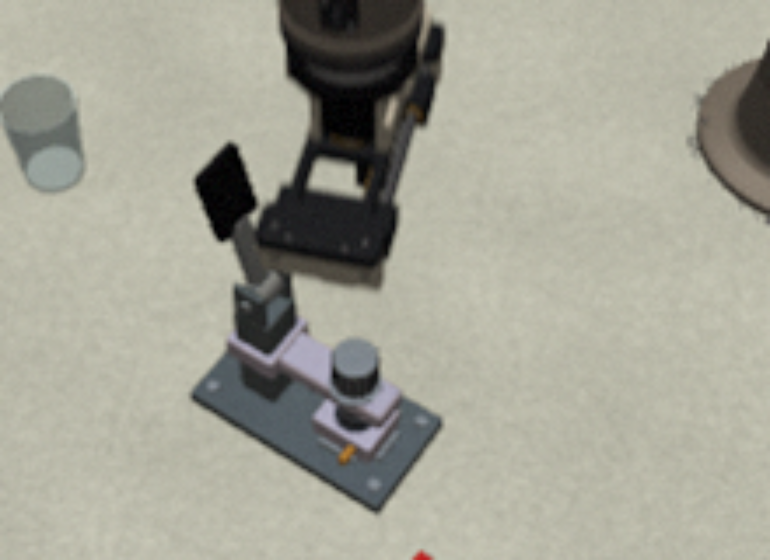

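>>> apply_moves:
  motion:
    - {"offset":[0,0,-25],"rotation":[-0.003,-0.003,0]}
    - {"offset":[-20,-7,-10],"rotation":[-0.003,-0.003,0.06]}
    - {"offset":[-28,-8,0],"rotation":[-0.003,-0.002,0.06]}
    - {"offset":[-29,-7,0],"rotation":[-0.003,-0.002,0.06]}
    - {"offset":[-29,-5,0],"rotation":[-0.003,0,0.06]}
    - {"offset":[-29,-3,0],"rotation":[-0.003,0,0.06]}
    - {"offset":[-29,-1,0],"rotation":[0,0,0.05]}
    - {"offset":[0,0,0],"rotation":[0,0,0]}
  grip: 1
  grip_force: 20

```text
time: 18.73
tool_pos: [0.6003, -0.1614, 0.3958]
tool_rot: [3.118, 0.008, 1.908]
contact_force: [0.2, 0.0, -0.3]
opening: 0.0247
```

```bash
python3 -c "
from h import *
c=np.load('c.npy');st();inclamp(c);plan(cl(c,-.085,0,.375),c[2],mm=34)"
```

```text
t 18.73 [ 0.6003 -0.1614  0.3958] [3.118 0.008 1.908] F [ 0.21  0.02 -0.28] M [ 0.022 -0.097  0.093] op 0.0247 q [-0.39  0.47  1.05  0.01  1.6  -0.73]
clamp xyz mm [-8.890e+01  1.000e-01  3.958e+02] yaw rel -0.004 F clamp [-0.1 -0.2 -0.3]
1 {"offset":[4.1,-0.4,20.8],"rotation":[0.024,0.008,-0.004]}
```

>>> apply_moves:
  motion:
    - {"offset":[4,0,20],"rotation":[0.012,0.004,0]}
    - {"offset":[0,0,25],"rotation":[0.012,0.004,0]}
    - {"offset":[0,0,20],"rotation":[0,0,0]}
    - {"offset":[0,0,12],"rotation":[0,0,0]}
    - {"offset":[0,0,0],"rotation":[0,0,0]}

```text
time: 19.15
tool_pos: [0.5996, -0.1596, 0.3146]
tool_rot: [-3.141, -0.0, 1.906]
contact_force: [0.3, -0.8, 0.1]
opening: 0.0005
```

```bash
python3 -c "
from h import *
c=np.load('c.npy');st();inclamp(c);plan(cl(c,-.06,0,.318),c[2],mm=34)
p=read_camera('scene');cv2.imwrite('pics/s6.png',cv2.resize(p['img'][80:280,200:440,::-1],None,fx=3,fy=3))"
```

```text
t 19.15 [ 0.5996 -0.1596  0.3146] [-3.141 -0.     1.906] F [ 0.29 -0.81  0.13] M [ 0.005 -0.096  0.033] op 0.0005 q [-0.38  0.51  1.2  -0.    1.43 -0.72]
clamp xyz mm [-8.700e+01  2.000e-01  3.146e+02] yaw rel -0.005 F clamp [-0.9 -0.   0.1]
1 {"offset":[27.0,0.0,-3.4],"rotation":[-0.001,-0.000,-0.005]}
```

View pics/s6.png

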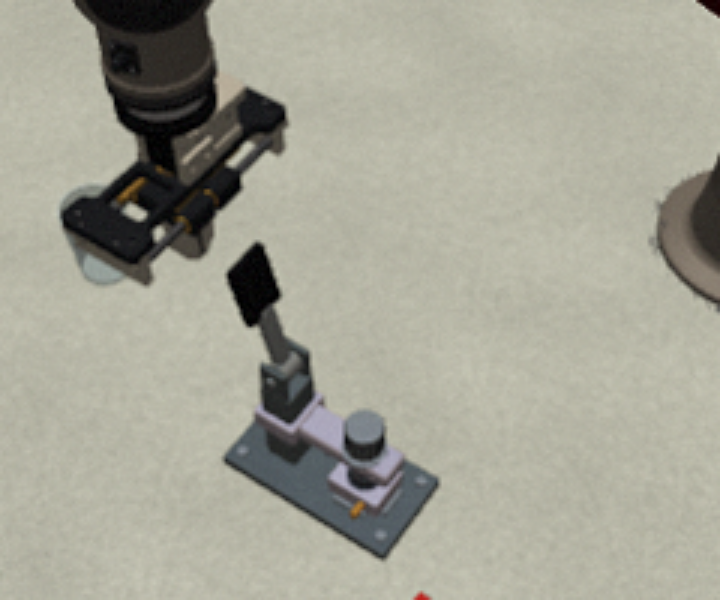

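>>> apply_moves:
  motion:
    - {"offset":[20,0,-1],"rotation":[0,0,0]}
    - {"offset":[14,0,-1],"rotation":[0,0,0]}
    - {"offset":[8,0,0],"rotation":[0,0,0]}
    - {"offset":[8,0,0],"rotation":[0,0,0]}
    - {"offset":[8,0,0],"rotation":[0,0,0]}

```text
time: 19.62
tool_pos: [0.5811, -0.1046, 0.3225]
tool_rot: [3.136, 0.009, 1.906]
contact_force: [0.2, -3.7, 1.7]
opening: 0.0008
```

```bash
python3 -c "
from h import *
c=np.load('c.npy');st();inclamp(c);plan(cl(c,.017,0,.316),c[2],mm=10)"
```

```text
t 19.62 [ 0.5811 -0.1046  0.3225] [3.136 0.009 1.906] F [ 0.22 -3.74  1.72] M [-0.511 -0.032  0.067] op 0.0008 q [-0.31  0.44  1.29 -0.    1.4  -0.64]
clamp xyz mm [-29.1  -0.7 322.5] yaw rel -0.006 F clamp [-3.6  1.   1.7]
5 {"offset":[9.2,-0.2,1.2],"rotation":[0.001,0.002,-0.001]},{"offset":[9.2,-0.2,1.2],"rotation":[0.001,0.002,-0.001]},{"offset":[9.2,-0.2,1.2],"rotation":[0.001,0.002,-0.001]},{"offset":[9.2,-0.2,1.3],"rotation":[0.001,0.002,-0.001]},{"offset":[9.2,-0.2,1.3],"rotation":[0.001,0.002,-0.001]}
```

>>> apply_moves:
  motion:
    - {"offset":[9,0,2.5],"rotation":[0,0,0]}
    - {"offset":[9,0,2.5],"rotation":[0,0,0]}
    - {"offset":[9,0,2.5],"rotation":[0,0,0]}
    - {"offset":[9,0,2.5],"rotation":[0,0,0]}
    - {"offset":[9,0,2.5],"rotation":[0,0,0]}

```text
time: 20.03
tool_pos: [0.5665, -0.0599, 0.3123]
tool_rot: [3.129, 0.017, 1.905]
contact_force: [1.1, -2.6, 3.9]
opening: 0.0004
```

```bash
python3 -c "
from h import *
c=np.load('c.npy');st();inclamp(c);plan(cl(c,.046,0,.303),c[2],mm=10)"
```

```text
t 20.03 [ 0.5665 -0.0599  0.3123] [3.129 0.017 1.905] F [ 1.05 -2.6   3.89] M [-0.447 -0.146 -0.038] op 0.0004 q [-0.24  0.4   1.38 -0.01  1.34 -0.57]
clamp xyz mm [ 18.   -1.9 312.3] yaw rel -0.007 F clamp [-2.8 -0.1  3.9]
3 {"offset":[9.4,-0.7,2.9],"rotation":[0.004,0.006,-0.002]},{"offset":[9.4,-0.7,3.0],"rotation":[0.004,0.006,-0.002]},{"offset":[9.3,-0.7,3.0],"rotation":[0.004,0.006,-0.002]}
```

>>> apply_moves:
  motion:
    - {"offset":[9,-0.5,3.5],"rotation":[0.002,0.003,0]}
    - {"offset":[9,-0.5,3.5],"rotation":[0.002,0.003,0]}
    - {"offset":[9,0,4],"rotation":[0.002,0.003,0]}
    - {"offset":[8,0,7],"rotation":[0,0,0]}
    - {"offset":[8,0,7],"rotation":[0,0,0]}

```text
time: 20.45
tool_pos: [0.5503, -0.0147, 0.2847]
tool_rot: [3.134, 0.007, 1.906]
contact_force: [1.7, -3.6, 1.4]
opening: 0.0006
```

```bash
python3 -c "
from h import *
c=np.load('c.npy');st();inclamp(c);plan(cl(c,.07,0,.283),c[2],mm=10);plan(cl(c,.087,0,.256),c[2],mm=10)
p=read_camera('scene');cv2.imwrite('pics/s7.png',cv2.resize(p['img'][80:280,200:440,::-1],None,fx=3,fy=3))"
```

```text
t 20.45 [ 0.5503 -0.0147  0.2847] [3.134 0.007 1.906] F [ 1.71 -3.62  1.39] M [-0.609 -0.379 -0.062] op 0.0006 q [-0.16  0.39  1.47 -0.    1.27 -0.5 ]
clamp xyz mm [ 66.   -1.8 284.7] yaw rel -0.006 F clamp [-4.  -0.4  1.4]
1 {"offset":[4.0,-1.8,1.6],"rotation":[0.008,0.007,-0.006]}
4 {"offset":[5.3,-0.5,7.1],"rotation":[0.002,0.002,-0.002]},{"offset":[5.3,-0.5,7.1],"rotation":[0.002,0.002,-0.002]},{"offset":[5.3,-0.5,7.1],"rotation":[0.002,0.002,-0.002]},{"offset":[5.3,-0.5,7.2],"rotation":[0.002,0.002,-0.002]}
```

View pics/s7.png

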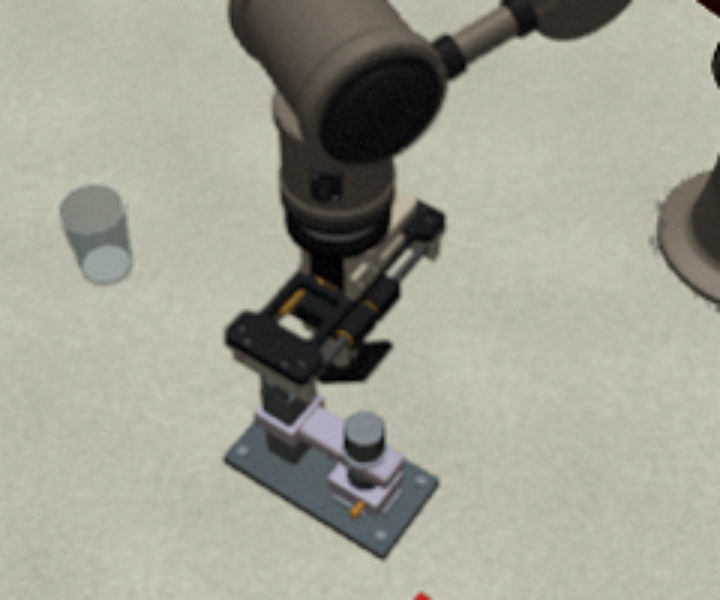

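Paddle at about (355,360) is swinging over the nut ahead of the fingers. Continue.

>>> apply_moves:
  motion:
    - {"offset":[6,-0.5,7],"rotation":[0.002,0.002,0]}
    - {"offset":[6,-0.5,7],"rotation":[0.002,0.002,0]}
    - {"offset":[5,-0.5,8],"rotation":[0.002,0.002,0]}
    - {"offset":[4,0,8],"rotation":[0,0,0]}

```text
time: 20.83
tool_pos: [0.5412, 0.0073, 0.2508]
tool_rot: [3.141, 0.0, 1.906]
contact_force: [1.5, -4.8, 2.7]
opening: 0.0003
```

```bash
python3 -c "
from h import *
c=np.load('c.npy');st();inclamp(c);plan(cl(c,.093,0,.236),c[2],mm=10);plan(cl(c,.0955,0,.2185),c[2],mm=10)"
```

```text
t 20.83 [0.5412 0.0073 0.2508] [3.141 0.    1.906] F [ 1.52 -4.79  2.74] M [-0.669 -0.372  0.041] op 0.0003 q [-0.13  0.41  1.54  0.    1.19 -0.46]
clamp xyz mm [ 89.8  -0.5 250.8] yaw rel -0.005 F clamp [-5.   0.2  2.7]
2 {"offset":[1.6,-0.3,7.4],"rotation":[0.000,0.000,-0.003]},{"offset":[1.6,-0.3,7.4],"rotation":[0.000,0.000,-0.003]}
4 {"offset":[1.4,-0.1,8.1],"rotation":[0.000,0.000,-0.001]},{"offset":[1.4,-0.1,8.1],"rotation":[0.000,0.000,-0.001]},{"offset":[1.4,-0.1,8.1],"rotation":[0.000,0.000,-0.001]},{"offset":[1.4,-0.1,8.1],"rotation":[0.000,0.000,-0.001]}
```

>>> apply_moves:
  motion:
    - {"offset":[1,0,7],"rotation":[0,0,0]}
    - {"offset":[1,0,7],"rotation":[0,0,0]}
    - {"offset":[1,0,6],"rotation":[0,0,0]}
    - {"offset":[0,0,4],"rotation":[0,0,0]}

```text
time: 21.17
tool_pos: [0.5392, 0.0128, 0.2232]
tool_rot: [-3.141, -0.004, 1.907]
contact_force: [1.4, 1.7, 3.3]
opening: 0.0002
```

>>> apply_moves:
  motion:
    - {"offset":[0,0,3],"rotation":[0,0,0]}
    - {"offset":[0,0,3],"rotation":[0,0,0]}

```text
time: 21.33
tool_pos: [0.5393, 0.0131, 0.2178]
tool_rot: [3.141, -0.005, 1.907]
contact_force: [-10.9, 0.5, 41.4]
opening: 0.0006
```

>>> apply_moves:
  motion:
    - {"offset":[0,0,-2],"rotation":[0,0,0]}

```text
time: 21.42
tool_pos: [0.539, 0.0131, 0.22]
tool_rot: [-3.141, -0.005, 1.907]
contact_force: [-0.1, 0.5, -0.4]
opening: 0.0003
```

```bash
python3 -c "
from h import *
c=np.load('c.npy');st();inclamp(c)
p=read_camera('scene');cv2.imwrite('pics/s8.png',cv2.resize(p['img'][80:280,200:440,::-1],None,fx=3,fy=3))"
```

```text
t 21.42 [0.539  0.0131 0.22  ] [-3.141 -0.005  1.907] F [-0.12  0.5  -0.35] M [-0.073 -0.075 -0.029] op 0.0003 q [-0.12  0.44  1.59  0.01  1.12 -0.46]
clamp xyz mm [ 96.   -0.4 220. ] yaw rel -0.005 F clamp [ 0.5 -0.1 -0.4]
```

View pics/s8.png

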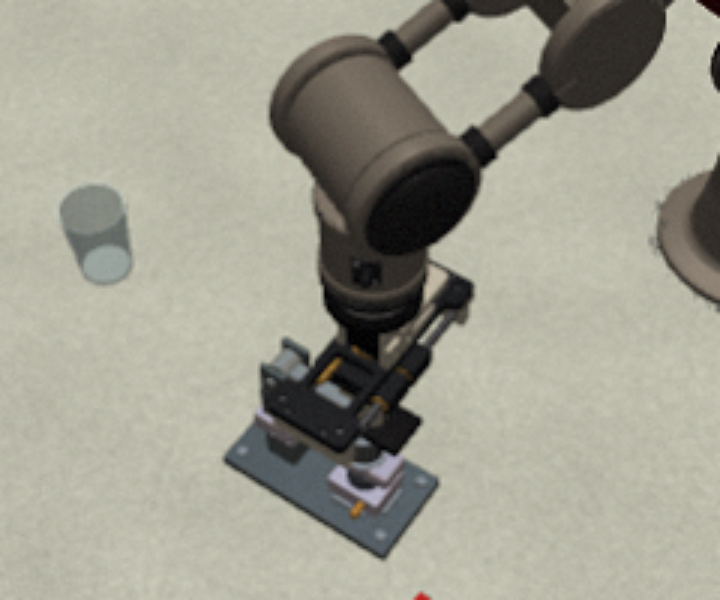

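>>> apply_moves:
  motion:
    - {"offset":[0,0,-20],"rotation":[0,0,0]}
    - {"offset":[0,0,-30],"rotation":[0,0,0]}
    - {"offset":[0,0,-35],"rotation":[0,0,0]}
    - {"offset":[0,-20,-30],"rotation":[0,0,0]}
    - {"offset":[0,35,-20],"rotation":[0,0,0]}
    - {"offset":[-25,35,0],"rotation":[0,0,0]}
    - {"offset":[-30,35,0],"rotation":[0,0,0]}
    - {"offset":[-30,30,0],"rotation":[0,0,0]}
    - {"offset":[0,0,0],"rotation":[0,0,0]}

```text
time: 22.22
tool_pos: [0.6668, -0.0296, 0.3451]
tool_rot: [-3.112, -0.019, 1.907]
contact_force: [-0.7, -0.7, -1.7]
opening: 0.0003
```

```bash
python3 -c "
from h import *
c=np.load('c.npy');st();inclamp(c)
p=read_camera('scene');cv2.imwrite('pics/s9.png',cv2.resize(p['img'][155:275,250:370,::-1],None,fx=5,fy=5))
for q in ('lever_paddle','lever_pivot','cell'): print(q,[(r['score'],r['location']) for r in tip_of(q,p)][:3])
print(proj(p,clampw(c,[pad(t) for t in (1.7,1.76,1.82)])))
p=read_camera('top');cv2.imwrite('pics/t9.png',cv2.convertScaleAbs(cv2.resize(p['img'][150:250,260:370,::-1],None,fx=5.5,fy=5.5),alpha=1.6))
for q in ('lever_paddle','lever_pivot','bottle_a','beaker','cell'): print(q,[(r['score'],r['location']) for r in tip_of(q,p)][:3])"
```

```text
t 22.22 [ 0.6668 -0.0296  0.3451] [-3.112 -0.019  1.907] F [-0.72 -0.66 -1.66] M [-0.042 -0.15  -0.005] op 0.0003 q [-0.16  0.61  0.94  0.    1.63 -0.5 ]
clamp xyz mm [  13.  -106.6  345.1] yaw rel -0.005 F clamp [-0.4  0.9 -1.7]
lever_paddle [(0.78, [0.5353, 0.0168, 0.1475]), (0.56, [0.5989, -0.3991, 0.0029])]
lever_pivot [(0.71, [0.5721, -0.0789, 0.147])]
cell [(0.62, [0.5826, 0.1572, -0.0022]), (0.52, [0.5389, 0.0028, 0.0143])]
[[325.765384   216.54910786]
 [325.92488488 217.90327933]
 [325.96716476 219.18297954]]
lever_paddle []
lever_pivot [(0.68, [0.5734, -0.0789, 0.1496])]
bottle_a [(0.95, [0.6633, 0.3264, 0.0011]), (0.82, [0.4989, 0.3658, -0.0002])]
beaker [(0.67, [0.5989, -0.3965, 0.0015])]
cell [(0.7, [0.5821, 0.1527, -0.0025])]
```

View pics/s9.png

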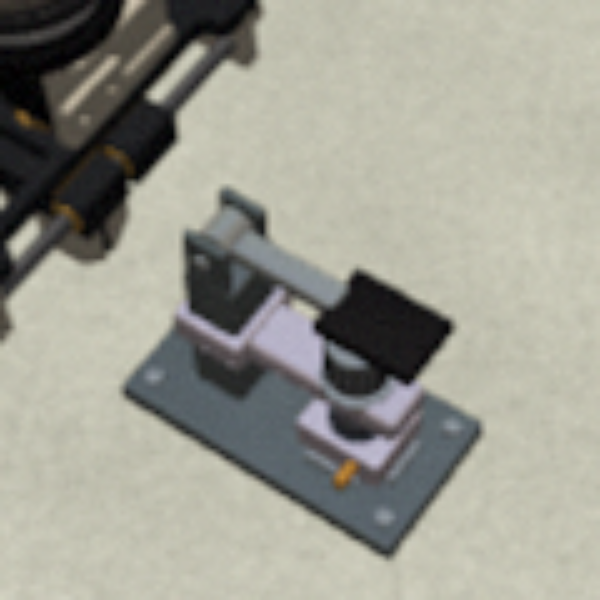

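View pics/t9.png

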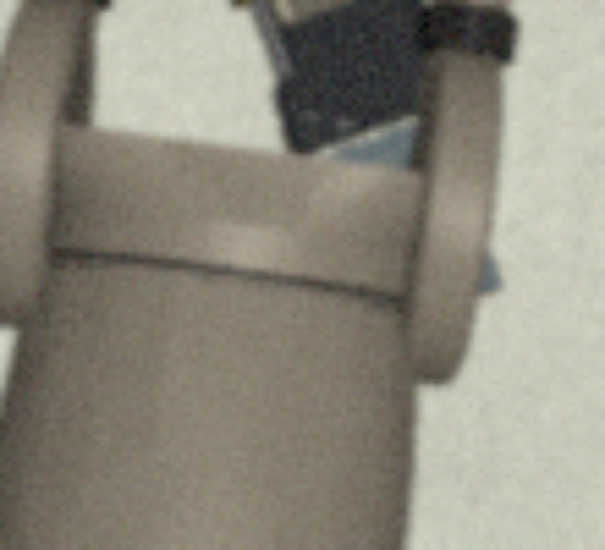

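```bash
python3 -c "
from cell import *
print(hand_in())"
```

```text
the job is handed in; nothing more can be done
None
```

The cell is clamped with the lever locked on its stop, and I handed the job in at about 22 s. I expect a locked force of about 77–85 N. That is worked out from the task's figures, because I could not measure the clamping force.

- **Lever first:** it stood about 0.16 rad off open, so I pushed it back to its open stop before touching the nut. It stalled there at about 10 N.
- **Nut:** I turned it clockwise in two grasps and deliberately ran past the point where the foot first bears. I then scanned back and forth to find that point. The last joint's torque showed a clear bend at the same tool angle on both backward passes (2.58 rad). I left the nut about 0.25–0.31 rad past first touch.
- **Less certain readings:** the wrist torque was too noisy to fix that point; its readings put first touch 0.1–0.2 rad further on. The forward pass did not show a clear bend either. If first touch really is further on, the locked force is 5–10 N lower. While scanning, the nut went roughly 1 rad past touch with the lever open, about 65 N by the task's spring figure, well below the 140 N crack limit.
- **Locking:** I pushed the lever over until it met the stop. The fingertip force rose briefly to 41 N there, so I backed off at once. The stop height and the last picture both match 1.82 rad.
- **Last checks:** the arm stands clear and touches nothing. The bottles and beaker were detected where they began.

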